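# Close the thinner jar on a model painter's bench

### The job

Put the orange screw cap back on the white jar that stands in the sprung holder: set it on the mouth, turn it gently backwards (counter-clockwise seen from above) until it drops into the thread, then screw it down clockwise until it is fully home. Never force it, leave the pots, tape and brush cup alone, and let go of the cap at the end.

Things in the scene. Friction and masses are not known exactly. Their poses are not given: they have to be found in the camera images.
- cap: orange round screw cap, 57 mm across, about 60 g, lying right way up on the bench. Origin: centre of its underside, z up. Skirt 18 mm high, flat top at 21 mm. Inside the skirt are three lugs 120 degrees apart (unseen from above; where they lie relative to the finger bar is not given).
- finger_bar (a point): middle of the finger bar that stands on the cap: 12 mm thick (along y), 46 mm long (along x), from 21 to 46 mm above the cap's underside, with a black strip along its top. Pinch it across its 12 mm.
- jar: white plastic jar, 72 mm across, blue band, aluminium threaded neck. Origin: centre of its underside, z up, 30 mm above the bench when nothing presses on it. It stands on a damped spring and gives straight down, about 1 N to start, then 1.5 N per mm, 12 mm at most; its neck gives in twist 0.044 N m per degree, springing back. Cap and jar stand at most 25 N on one another, down-push and twist together (lugs at 22 mm radius).
- mouth (a point): centre of the jar's mouth at the height of its chamfered rim, on the jar's axis, 82 mm above the jar's origin (112 mm above the bench). Neck 40 mm across, 48 mm over the thread; the cap has 1 mm of side play on it. Measured positions can be off by more than that: give way to side push, or the cap may hang and not drop.
- neck (a point): middle of the thread, on the jar's axis, 10 mm below the rim. Three alike flights 120 degrees apart; their angle is unknown (no yaw tells it). Turned backwards (counter-clockwise from above) the lugs climb the flights and fall into the gaps within 125 degrees at most; turned forwards on top of the flights they run against a stop. From the gap, 90 to 105 degrees clockwise takes them down to the end stop, home.
- shoulder (a point): jar's shoulder, 20.5 mm below the rim. Heights of the cap's origin above the jar's origin: lugs on top of the flights 73.5 (low end) to 77.5 mm (high end); dropped into the thread 70.5; fully home 66.5. A lug may be set down on a stop, at 77 mm: turned backwards it first drops 3 mm to the low end of a flight, which is not the thread yet.
- holder: fixed grey spring holder, 110 mm square, 16 mm thick, with four 10 mm steel posts at its corners up to 54 mm high, round the jar's foot. Origin: centre of its underside, on the jar's axis.
- pot_red: small red paint pot, 38 mm across, 52 mm high, origin under its centre; leave it alone
- pot_blue: small blue paint pot, 38 mm across, 52 mm high, origin under its centre; leave it alone
- tape: roll of yellow masking tape lying flat, 92 mm across, 24 mm high, origin under its centre; leave it alone
- brush_cup: black cup with brushes, 72 mm across, cup 85 mm and brushes about 200 mm high, origin under its centre; leave it alone
Not all that is in view belongs to the job. What is meant by the cap is not turquoise, and is the smaller of those in its own colour.

How it is judged:
By the outcome, as a careful person would: the job done as asked, in the order asked, and still so for the second after the job is handed in, with the robot touching nothing.
It also fails if it takes over 72 s, if anything falls off the work surface, if the arm or the gripper's body presses on something with over 40 N, if the wrist force passes 120 N, or if a joint passes its speed limit or range.

### The arm

A 6-joint arm with a two-finger parallel gripper is mounted at the origin on the work surface. World frame = base frame: x ahead of the robot, y to its left, z up, the work surface at z = 0. Lengths are in m, angles in degrees, forces in N, time in s.
With the tool pointing down it reaches from about 0.35 to 0.85 m from the base axis. Payload 8.1 kg.
Tool frame: the origin (TCP) lies midway between the tips of the shut fingers; the grasp point (between the pads) lies 19 mm behind it; z points along the fingers, y is the direction in which the jaws open and shut (so a half turn about z gives the same grasp; the last joint's range is limited). The gripper opens to 93 mm and grips with 3 to 60 N. Pads are 15 mm wide; open, the fingers measure 128 mm over their backs; the gripper's body (75 mm by 188 mm) begins 65 mm behind the grasp point.
Start: joints at [62.315, 7.471, 85.268, -0, 87.261, -4.893], TCP at [0.232, 0.553, 0.195] pointing down, gripper open.
Joint ranges: [-169.43, 169.43], [-51.17, 129.36], [1.28, 143.12], [-76.62, 256.62], [0, 156.53], [-152.29, 152.29]. Speed limits (degrees/s): [136.94, 136.94, 159.86, 180, 180, 180].

### API

Orientations are given as a 3x3 rotation matrix whose columns are the frame's x, y, z axes.
In Python, from plant import bot, cams, close_job, spotter gives the robot as it stands.
- The arm moves only by the shell command python3 -m pendant 'ROWS' [FORCE]. ROWS is JSON, a list of rows, each an object of numbers: "tx", "ty", "tz": the shift along the tool's x, y, z in cm; "ax", "ay", "az": the turn, a rotation vector about the tool's x, y, z in degrees; "gripper": the opening in per cent of the stroke, from 0 (shut) to 100 (fully open). A call has 1 to 10 rows; each row is the pose to reach, as a shift and turn from the pose commanded when the call began, along the tool's axes at that moment; what a row does not reach only later rows make up. A row lasts 1/12 s, in which the tool goes at most 41.7 mm and 7.16 degrees, less where a joint would pass 70% of its speed; a pose out of reach is approached as far as the arm can. A call with a gripper value outside its range is refused whole. The fingers move at their own pace and stop on an object; FORCE is the grip in N (left out, the last holds). Time passes only in rows, so rows that repeat a pose let the fingers close. It gives the time, the measured TCP pose, the force and the opening at its end, in the units of the state.
- bot.state(): the state, without advancing time (a new reading comes with each control period).
- cams.camera(name): name is "side" or "top" or "wrist"; returns a dict with "frame" (420x560x3 uint8, red, green, blue), "z_map" (420x560 float32, m along the optical axis (not along the pixel's ray), 0 where there is no reading), "intrinsics" (3x3 intrinsics, pixels), "dist_coeffs" ([k1, k2, p1, p2, k3] as OpenCV has them; the pictures are not rectified), "R" (3x3) and "t" (3): a world point X has camera coordinates R X + t. Camera axes: x right, y down, z forward; pixel columns grow to the right and rows downward; lengths in m; the calibration is good to about 2 mm. A picture is of the moment at which its call begins.
- close_job(): hands the job in, once; it reports no verdict.
Trained networks look in a picture, given as the dict that the camera call returned (one of the last four; its "shot" number tells which), for a name from the list of things; names that differ only in an ending like _2 or _b are one class to them, and where a whole thing is asked for, a point or a joint stands for the part that bears it (a point fixed in the world has none). Each returns a list of dicts, best first, with "p" (0 to 1); they miss things now and then, are a little off and sometimes report something else, mostly with a low value. They report only what shows in the picture. A call takes as long as a camera call. They do not tell look-alikes from the thing itself.
- spotter.outline_of(label, picture): "pixels" (420x560 bool, what is visible of it) and "position" ([column, row] in pixels, amid what is visible of it).
- spotter.place_of(label, picture): "position" ([column, row] in pixels: a listed point, or the origin of a listed thing).
The state is a dict: "t": time; "joint_pos": joint angles; "qd": joint speeds; "joint_efforts": joint torques, N m; "tool_pos": TCP position; "orientation": TCP orientation; "ft_force": force on the tool from outside, world axes, zero at the start; "moment": the same for the moment, N m; "grip_width": opening from 0.0 (shut) to 1.0 (fully open).
Only numpy, scipy, OpenCV 4.12 (cv2) and the standard library are available. Lean on these libraries where they do the work, as an engineer would, in place of code of your own. Each camera call takes 0.05 s, during which the arm holds its last target.

## Working session

There is one attempt and no reset: what is moved stays moved. The work goes in short steps, Python scripts to look and compute and a shell command to move; the robot and the scene stay as the last step left them, time stands still between calls to the robot, and variables do not carry over. Pictures are saved under pics/ and viewed, and the job is handed in when it is done.

```bash
mkdir -p pics; ls; cat > h.py <<'E'
import numpy as np, cv2
from plant import bot, cams, close_job, spotter
def save(n,im,box=None,s=1):
    if box: im=im[box[1]:box[3],box[0]:box[2]]
    if s!=1: im=cv2.resize(im,None,fx=s,fy=s,interpolation=cv2.INTER_CUBIC)
    cv2.imwrite('pics/'+n,im[:,:,::-1])
def ray(p,uv):
    K=np.array(p['intrinsics']);d=np.array(p['dist_coeffs'])
    q=cv2.undistortPoints(np.array([[uv]],float),K,d)[0,0]
    R=np.array(p['R']);t=np.array(p['t'])
    return -R.T@t, R.T@np.array([q[0],q[1],1.])
def atz(p,uv,z):
    o,r=ray(p,uv); return o+r*(z-o[2])/r[2]
def atdepth(p,uv):
    u,v=int(round(uv[0])),int(round(uv[1]))
    w=p['z_map'][max(v-2,0):v+3,max(u-2,0):u+3]; w=w[w>0]
    if not len(w): return None
    o,r=ray(p,uv); return o+r*np.median(w)
def proj(p,X):
    R=np.array(p['R']);t=np.array(p['t'])
    rv=cv2.Rodrigues(R)[0]
    return cv2.projectPoints(np.array([X],float),rv,t,np.array(p['intrinsics']),np.array(p['dist_coeffs']))[0][0,0]
E
python3 - <<'E'
from h import *
np.set_printoptions(precision=4,suppress=True)
for n in ['top','side','wrist']:
    p=cams.camera(n); save(n+'0.png',p['frame'])
    print(n,-np.array(p['R']).T@p['t'])
    if n=='wrist': continue
    for l in ['cap','jar','holder','pot_red','pot_blue','tape','brush_cup','finger_bar','mouth']:
        for r in spotter.place_of(l,p)[:3]: print(l,round(r['p'],2),np.array(r['position']),atdepth(p,r['position']))
print(bot.state())
E
```

```text
pics
top [0.5571 0.0634 1.035 ]
cap 0.93 [200.6 251.5] [0.5412 0.2287 0.0607]
cap 0.82 [249.1 209.2] [0.6258 0.1327 0.0463]
cap 0.65 [252.7 258.4] [0.5264 0.1259 0.0458]
jar 0.85 [352.  255.3] [ 0.5324 -0.0661  0.105 ]
holder 0.72 [348.6 250.3] [ 0.542  -0.0592  0.1089]
holder 0.55 [358.8 256.2] [ 0.5306 -0.0791  0.1046]
pot_red 0.68 [150.  285.7] [0.4715 0.3372 0.0356]
pot_red 0.4 [354.5 254.4] [ 0.5341 -0.0709  0.1047]
pot_blue 0.6 [197.1 168.4] [0.71   0.2387 0.0474]
pot_blue 0.22 [426.  157.5] [ 0.734  -0.239   0.0198]
tape 0.85 [272.5 148.2] [ 0.7594  0.0855 -0.0001]
brush_cup 0.62 [423.1 158.3] [ 0.7299 -0.2287  0.0337]
finger_bar 0.87 [197.1 245.8] [0.5526 0.236  0.0594]
finger_bar 0.82 [248.7 204.6] [0.6369 0.1351 0.0235]
finger_bar 0.78 [252.4 257.7] [0.5279 0.1265 0.0462]
side [ 0.4285 -0.8152  0.8526]
cap 0.83 [252.3 212.2] [0.5347 0.1071 0.0195]
cap 0.79 [286.5 206.2] [0.6204 0.1125 0.0209]
cap 0.67 [247.6 183.8] [0.5374 0.2092 0.0268]
jar 0.61 [263.2 266.9] [ 0.5271 -0.1121  0.0633]
holder 0.83 [264.9 274.1] [ 0.53   -0.1144  0.043 ]
pot_red 0.59 [214.2 159.5] [0.4625 0.
[... 248 characters left out ...]
170.7] [0.5459 0.2208 0.0592]
mouth 0.62 [263.  238.7] [ 0.5339 -0.0718  0.1044]
mouth 0.62 [379.5 326.3] [ 0.7264 -0.2769  0.0337]
wrist [0.1558 0.5856 0.3851]
{'t': 1.05, 'joint_pos': array([62.3157,  7.4693, 85.268 ,  0.0008, 87.2628, -4.8912]), 'qd': array([ 0.0545,  0.0552,  0.0133, -0.0294, -0.0149, -0.0798]), 'joint_efforts': array([  0.0018, -55.9762, -49.2075,   0.077 ,   0.0225,  -0.    ]), 'tool_pos': array([0.2324, 0.5532, 0.1949]), 'orientation': array([[-0.9219,  0.3874, -0.    ],
       [ 0.3874,  0.9219,  0.    ],
       [ 0.    ,  0.    , -1.    ]]), 'ft_force': array([ 0.0762,  0.6592, -0.5039]), 'moment': array([ 0.0416,  0.0098, -0.0139]), 'grip_width': 1.001338442906498}
```

View pics/top0.png

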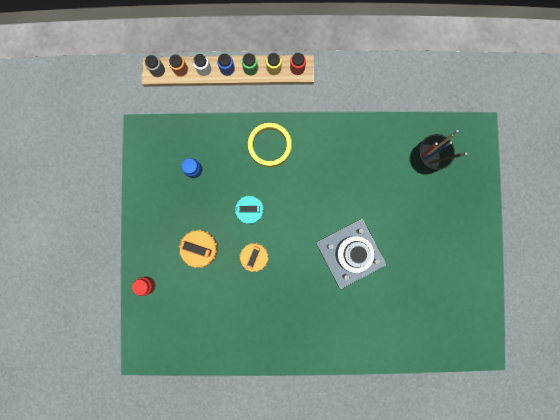

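View pics/side0.png

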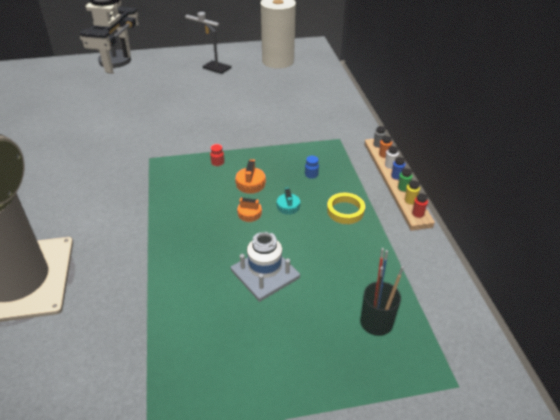

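```bash
python3 - <<'E'
from h import *
im=cv2.imread('pics/top0.png')[:,:,::-1]; save('top0c.png',im,(170,180,300,290),6)
E
```

```text
(no output)
```

View pics/top0c.png

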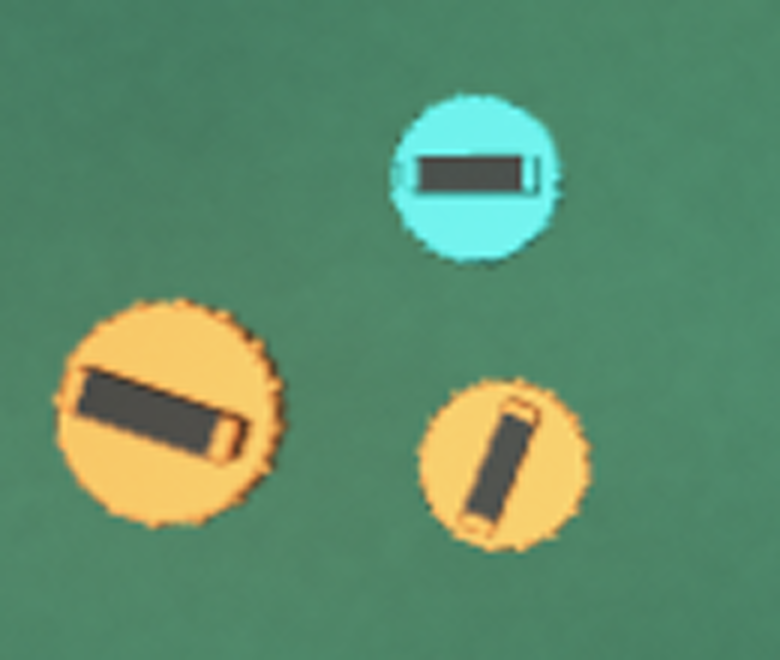

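Lookalikes in the top picture: the big orange cap (198,248), the small orange cap (254,257), the turquoise cap (249,209), and an orange-brown paint bottle on the rack (177,63). "Smaller of its own colour, not turquoise" means the small orange cap at (254,257), and the crop confirms it. The jar with its open neck is at (357,254), and its holder is turned by about 25°.

```bash
python3 - <<'E'
from h import *
np.set_printoptions(precision=4,suppress=True)
p=cams.camera('top'); f=p['frame'].astype(int)
# strip
m=np.zeros(f.shape[:2],bool); m[238:278,235:275]=1
dark=(f.max(2)<110)&(f[:,:,0]-f[:,:,1]>-15)&m
n,l,s,c=cv2.connectedComponentsWithStats(dark.astype(np.uint8)); k=1+s[1:,4].argmax()
v,u=np.nonzero(l==k); W=np.array([atz(p,(a,b),.046) for a,b in zip(u,v)])[:,:2]
w,E=np.linalg.eigh(np.cov(W.T)); print('strip',s[k],W.mean(0),E[:,1],np.degrees(np.arctan2(E[1,1],E[0,1])),np.sqrt(12*w))
# orange cap circle
hsv=cv2.cvtColor(p['frame'],cv2.COLOR_RGB2HSV)
org=(hsv[:,:,0]>5)&(hsv[:,:,0]<25)&(hsv[:,:,1]>90)&m
cn,_=cv2.findContours((org).astype(np.uint8),0,2); cc=max(cn,key=cv2.contourArea)
(x,y),r=cv2.minEnclosingCircle(cc); 
for q in [(x,y),(x-r,y),(x+r,y)]: print('cap',q,atz(p,q,.018))
# neck
zc=p['z_map']; im=f
sub=[(u,v) for v in range(225,285) for u in range(325,390)]
P=np.array([np.r_[atdepth(p,q)] if atdepth(p,q) is not None else [9,9,9] for q in sub])
h=np.histogram(P[:,2],bins=np.arange(0,.14,.005)); print(h[0])
for z0,z1 in [(.107,.118),(.086,.098)]:
    s_=(P[:,2]>z0)&(P[:,2]<z1); print(z0,s_.sum(),P[s_].mean(0),P[s_].min(0),P[s_].max(0), (P[s_].min(0)+P[s_].max(0))/2)
save('top1jar.png',p['frame'],(310,210,400,300),6)
for l in ['mouth','neck','shoulder','jar']:
    for r in spotter.place_of(l,p)[:1]: print(l,r['p'],r['position'],atz(p,r['position'],.112))
p=cams.camera('side')
save('side1jar.png',p['frame'],(220,190,310,310),6)
for l in ['mouth','neck','shoulder','jar']:
    for r in spotter.place_of(l,p)[:1]: print(l,r['p'],r['position'],atz(p,r['position'],dict(mouth=.112,neck=.102,shoulder=.0915,jar=.03)[l]))
E
```

```text
strip [248 249  11  18  87] [0.5282 0.1255] [-0.9281  0.3723] 158.14239794367674 [0.0106 0.0338]
cap (253.8541717529297, 257.03125) [0.5284 0.1253 0.018 ]
cap (239.53547477722168, 257.03125) [0.5286 0.155  0.018 ]
cap (268.1728687286377, 257.03125) [0.5282 0.0956 0.018 ]
[ 734    6  227 1150    4    7   19   17    3   13   57   12   10   14
   12   17  184  245   97   24  154  351    0    0    0    0    0    0]
0.107 134 [ 0.5341 -0.0768  0.1081] [ 0.514 -0.1    0.107] [ 0.5538 -0.0562  0.1096] [ 0.5339 -0.0781  0.1083]
0.086 321 [ 0.5352 -0.0715  0.0896] [ 0.5034 -0.1076  0.086 ] [ 0.5654 -0.0454  0.098 ] [ 0.5344 -0.0765  0.092 ]
mouth 0.6 [358.6, 255.4] [ 0.5323 -0.0776  0.112 ]
neck 0.7 [355.5, 253.3] [ 0.5363 -0.0718  0.112 ]
shoulder 0.86 [356.1, 253.4] [ 0.5361 -0.0729  0.112 ]
jar 0.77 [350.5, 250.5] [ 0.5417 -0.0624  0.112 ]
mouth 0.84 [266.8, 237.6] [ 0.541  -0.0776  0.112 ]
neck 0.71 [258.5, 266.8] [ 0.5133 -0.1446  0.102 ]
shoulder 0.9 [264.5, 247.4] [ 0.5348 -0.0846  0.0915]
jar 0.98 [264.3, 263.8] [ 0.535 -0.074  0.03 ]
```

```bash
ls -la pics
```

```text
total 1668
drwxr-xr-x 2 agent agent   4096 Dec  6 21:21 .
drwxr-xr-x 3 agent agent   4096 Dec  6 21:19 ..
-rw-r--r-- 1 agent agent 320923 Dec  6 21:20 side0.png
-rw-r--r-- 1 agent agent 296670 Dec  6 21:21 side1jar.png
-rw-r--r-- 1 agent agent 284070 Dec  6 21:19 top0.png
-rw-r--r-- 1 agent agent 279535 Dec  6 21:20 top0c.png
-rw-r--r-- 1 agent agent 216926 Dec  6 21:21 top1jar.png
-rw-r--r-- 1 agent agent 286951 Dec  6 21:20 wrist0.png
```

View pics/top1jar.png

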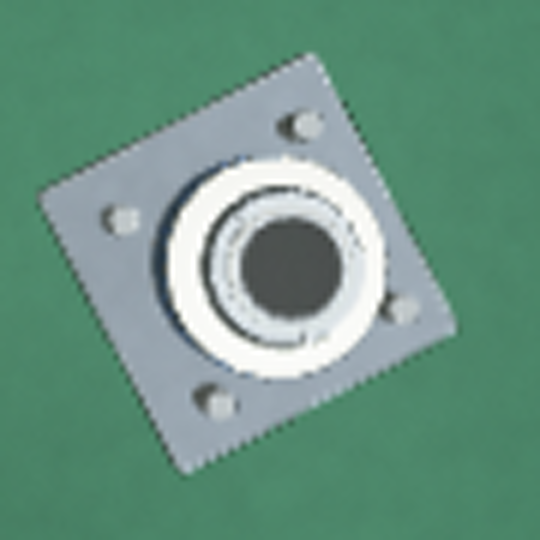

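View pics/side1jar.png

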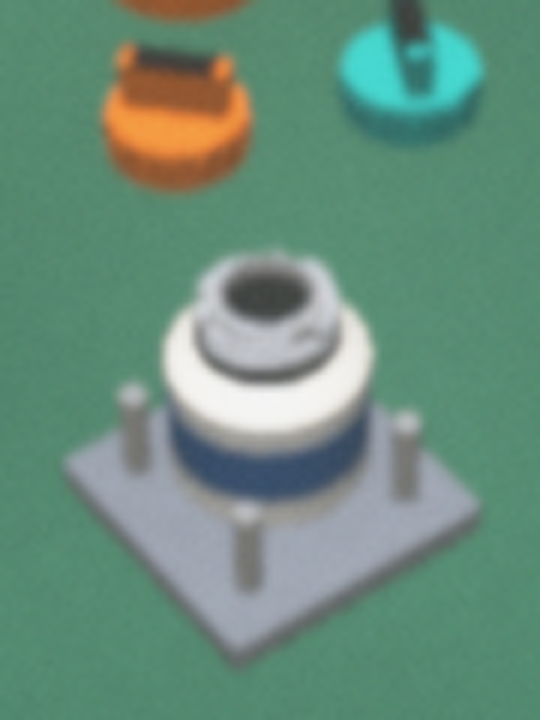

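```bash
python3 -m pendant '[{"tx":-4,"ty":-2.5,"gripper":45},{"tx":-8,"ty":-5,"gripper":45},{"tx":-11.5,"ty":-7.4,"gripper":45},{"tx":-15,"ty":-9.6,"gripper":45},{"tx":-18.5,"ty":-11.8,"gripper":45},{"tx":-22,"ty":-14,"gripper":45},{"tx":-25.5,"ty":-16.3,"gripper":45},{"tx":-29,"ty":-18.5,"gripper":45},{"tx":-32.5,"ty":-20.7,"gripper":45},{"tx":-35,"ty":-22.3,"gripper":45}]' 25
python3 -c "
from h import *
s=bot.state();d=np.array([.5283,.1255,0])-s['tool_pos'];print(s['t'],np.array(s['orientation']).T@d*100)"
```

```text
1.55 [-43.84630058 -27.96292046  19.48430854]validation failed for argument at $[0]...
```

```bash
python3 -m pendant '[{"tx":-4,"ty":-2.5,"tz":0,"ax":0,"ay":0,"az":0,"gripper":45},{"tx":-8,"ty":-5,"tz":0,"ax":0,"ay":0,"az":0,"gripper":45},{"tx":-11.5,"ty":-7.4,"tz":0,"ax":0,"ay":0,"az":0,"gripper":45}]' 25
```

```text
t: 1.8
tool_pos: [0.3035, 0.4493, 0.1946]
orientation: [[-0.923, 0.385, 0.0], [0.385, 0.923, -0.0], [-0.0, -0.0, -1.0]]
ft_force: [0.9, 0.2, 0.3]
grip_width: 0.833
```

```bash
python3 -m pendant '[{"tx":-3.5,"ty":-2.2,"tz":0,"ax":0,"ay":0,"az":0,"gripper":45},{"tx":-7,"ty":-4.4,"tz":0,"ax":0,"ay":0,"az":0,"gripper":45},{"tx":-10.5,"ty":-6.6,"tz":0,"ax":0,"ay":0,"az":0,"gripper":45},{"tx":-14,"ty":-8.9,"tz":0,"ax":0,"ay":0,"az":0,"gripper":45},{"tx":-17.5,"ty":-11.1,"tz":0,"ax":0,"ay":0,"az":0,"gripper":45},{"tx":-21,"ty":-13.3,"tz":0,"ax":0,"ay":0,"az":0,"gripper":45},{"tx":-24.5,"ty":-15.5,"tz":0,"ax":0,"ay":0,"az":0,"gripper":45},{"tx":-28,"ty":-17.7,"tz":0,"ax":0,"ay":0,"az":-0.5,"gripper":45},{"tx":-31,"ty":-19.6,"tz":0,"ax":0,"ay":0,"az":-0.9,"gripper":45},{"tx":-32.3,"ty":-20.6,"tz":0,"ax":0,"ay":0,"az":-0.9,"gripper":45}]' 25
cat > m.py <<'E'
from h import *
import sys
np.set_printoptions(precision=4,suppress=True)
def to(x,y,z):
    s=bot.state();R=np.array(s['orientation']);d=np.array([x,y,z])-s['tool_pos']
    print('t',s['t'],'tcp',s['tool_pos'],'yaw',np.degrees(np.arctan2(R[1,0],R[0,0])),'j6',s['joint_pos'][5],'need cm',R.T@d*100)
if __name__=='__main__': to(*map(float,sys.argv[1:4]))
E
python3 - <<'E'
from m import *
to(.5283,.1255,.027)
p=cams.camera('wrist'); save('w1.png',p['frame'])
s=bot.state(); print(s['ft_force'],s['qd'])
f=p['frame'].astype(int)
for r in spotter.place_of('finger_bar',p)[:2]: print(r['p'],r['position'],atz(p,r['position'],.0335))
for r in spotter.place_of('cap',p)[:2]: print('cap',r['p'],r['position'],atz(p,r['position'],0))
print(proj(p,[.5283,.1255,.046]))
E
```

```text
t: 2.63
tool_pos: [0.5233, 0.1313, 0.1949]
orientation: [[-0.927, 0.375, 0.001], [0.375, 0.927, -0.001], [-0.001, -0.001, -1.0]]
ft_force: [0.1, -0.8, 0.8]
grip_width: 0.445
t 2.6333 tcp [0.5233 0.1313 0.1949] yaw 157.96550660614335 j6 -59.26291688000045 need cm [-0.6583 -0.3435 16.7935]
[ 0.1904 -1.7239 -0.5383] [ 3.8364 -1.1085  1.288   1.0905  0.4772  4.9269]
0.85 [279.2, 187.3] [0.5278 0.1265 0.0335]
0.78 [393.7, 166.1] [0.5505 0.2423 0.0335]
cap 0.85 [380.8, 157.2] [0.5456 0.2394 0.    ]
cap 0.84 [314.7, 253.2] [0.6262 0.1317 0.    ]
[278.3875 191.2395]
```

View pics/w1.png

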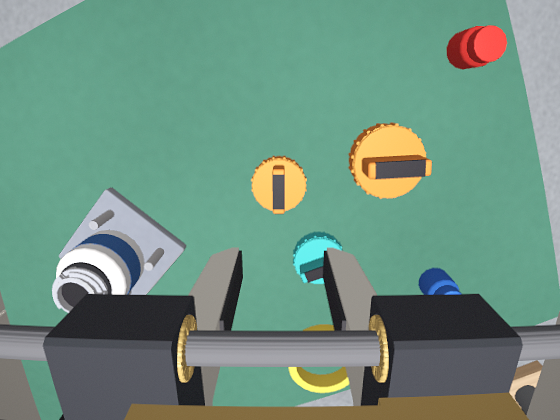

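```bash
python3 -m pendant '[{"tx":0,"ty":0,"tz":3,"ax":0,"ay":0,"az":0,"gripper":45},{"tx":0,"ty":0,"tz":6,"ax":0,"ay":0,"az":0,"gripper":45},{"tx":0,"ty":0,"tz":8,"ax":0,"ay":0,"az":0,"gripper":45},{"tx":0,"ty":0,"tz":8,"ax":0,"ay":0,"az":0,"gripper":45},{"tx":0,"ty":0,"tz":8,"ax":0,"ay":0,"az":0,"gripper":45}]'
python3 - <<'E'
from m import *
to(.5283,.1255,.0245)
p=cams.camera('wrist'); save('w2.png',p['frame'])
f=p['frame'].astype(int)
c=proj(p,[.5283,.1255,.046]);print(c)
m=np.zeros(f.shape[:2],bool); u0,v0=map(int,c); m[v0-60:v0+60,u0-40:u0+40]=1
dark=(f.max(2)<90)&m
n,l,s,_=cv2.connectedComponentsWithStats(dark.astype(np.uint8)); k=1+s[1:,4].argmax()
v,u=np.nonzero(l==k); W=np.array([atz(p,(a,b),.046) for a,b in zip(u,v)])[:,:2]
w,E=np.linalg.eigh(np.cov(W.T)); print('strip',s[k],W.mean(0),np.degrees(np.arctan2(E[1,1],E[0,1])),np.sqrt(12*w))
hsv=cv2.cvtColor(p['frame'],cv2.COLOR_RGB2HSV)
org=(hsv[:,:,0]>5)&(hsv[:,:,0]<25)&(hsv[:,:,1]>90)
n,l,s,ce=cv2.connectedComponentsWithStats((org|dark).astype(np.uint8)); k=l[v0+0,u0] ;print(s[k])
E
```

```text
t: 3.2
tool_pos: [0.5197, 0.1362, 0.1141]
orientation: [[-0.928, 0.372, -0.003], [0.372, 0.928, -0.0], [0.003, -0.001, -1.0]]
ft_force: [0.5, -0.8, 1.1]
grip_width: 0.449
t 3.2 tcp [0.5197 0.1362 0.1141] yaw 158.19069819760784 j6 -58.99042062901035 need cm [-1.22   -0.6639  8.9528]
[273.2321 224.8325]
strip [266 205  15  42 503] [0.5309 0.1239] 156.687054624411 [0.0108 0.031 ]
[ 240  177   69   76 3721]
```

View pics/w2.png

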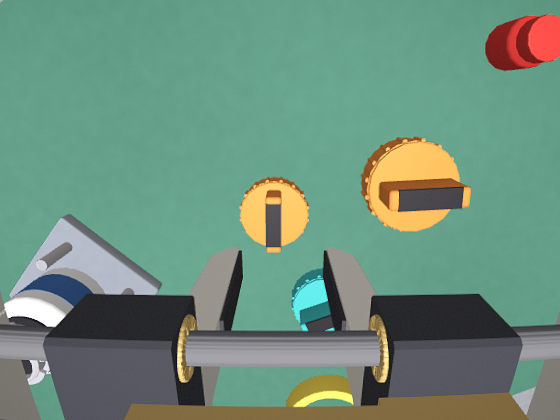

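The small cap's bar is at (273,226) in the wrist picture, lined up with the jaws and slightly left of their middle. The wrist and top estimates agree to within 2–3 mm along the bar. I'll shift sideways and then go down.

```bash
python3 -m pendant '[{"tx":-1.3,"ty":-0.7,"tz":0,"ax":0,"ay":0,"az":0,"gripper":45},{"tx":-1.3,"ty":-0.7,"tz":2,"ax":0,"ay":0,"az":0,"gripper":45},{"tx":-1.3,"ty":-0.7,"tz":4,"ax":0,"ay":0,"az":0,"gripper":45},{"tx":-1.3,"ty":-0.7,"tz":5,"ax":0,"ay":0,"az":0,"gripper":45},{"tx":-1.3,"ty":-0.7,"tz":5,"ax":0,"ay":0,"az":0,"gripper":45}]'
python3 m.py .5293 .1249 .0245
```

```text
t: 3.67
tool_pos: [0.53, 0.1234, 0.0636]
orientation: [[-0.928, 0.373, -0.002], [0.373, 0.928, -0.0], [0.002, -0.001, -1.0]]
ft_force: [-0.5, 0.3, 0.3]
grip_width: 0.451
t 3.6667 tcp [0.53   0.1234 0.0636] yaw 158.09995081921306 j6 -60.38642444126072 need cm [0.1175 0.1149 3.9148]
```

```bash
python3 -m pendant '[{"tx":0.1,"ty":0.1,"tz":1.5,"ax":0,"ay":0,"az":0,"gripper":45},{"tx":0.1,"ty":0.1,"tz":2.9,"ax":0,"ay":0,"az":0,"gripper":45},{"tx":0.1,"ty":0.1,"tz":3.7,"ax":0,"ay":0,"az":0,"gripper":45},{"tx":0.1,"ty":0.1,"tz":3.9,"ax":0,"ay":0,"az":0,"gripper":45},{"tx":0.1,"ty":0.1,"tz":3.9,"ax":0,"ay":0,"az":0,"gripper":45},{"tx":0.1,"ty":0.1,"tz":3.9,"ax":0,"ay":0,"az":0,"gripper":30}]'
python3 - <<'E'
from m import *
to(.5293,.1249,.0245)
p=cams.camera('wrist'); save('w3.png',p['frame'])
E
```

```text
t: 4.17
tool_pos: [0.531, 0.1252, 0.027]
orientation: [[-0.928, 0.373, 0.001], [0.373, 0.928, 0.0], [-0.001, 0.001, -1.0]]
ft_force: [-0.1, -0.5, -0.2]
grip_width: 0.416
t 4.1667 tcp [0.531  0.1252 0.027 ] yaw 158.1098023572554 j6 -60.22373758613364 need cm [ 0.1423 -0.0921  0.2469]
```

View pics/w3.png

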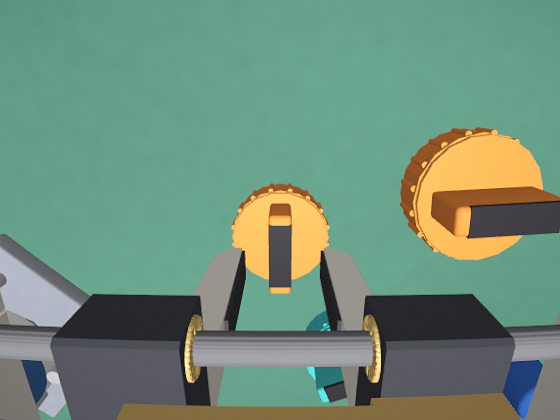

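```bash
python3 - <<'E'
from m import *
p=cams.camera('wrist')
print(atz(p,(280.5,256),.046),atz(p,(280.5,224),.046),atz(p,(280.5,288),.046))
print(atz(p,(233,233),.018),atz(p,(329,233),.018))
to(.5293,.1249,.0245)
E
```

```text
[0.5287 0.1256 0.046 ] [0.512  0.1323 0.046 ] [0.5466 0.1183 0.046 ]
[0.5162 0.0995 0.018 ] [0.5378 0.1534 0.018 ]
t 4.2667 tcp [0.5311 0.1252 0.0271] yaw 158.1108105348358 j6 -60.22158197145529 need cm [ 0.1576 -0.101   0.2582]
```

```bash
python3 -m pendant '[{"tx":0.17,"ty":-0.05,"tz":0.1,"ax":0,"ay":0,"az":0,"gripper":30},{"tx":0.17,"ty":-0.05,"tz":0.25,"ax":0,"ay":0,"az":0,"gripper":30},{"tx":0.17,"ty":-0.05,"tz":0.25,"ax":0,"ay":0,"az":0,"gripper":20},{"tx":0.17,"ty":-0.05,"tz":0.25,"ax":0,"ay":0,"az":0,"gripper":0},{"tx":0.17,"ty":-0.05,"tz":0.25,"ax":0,"ay":0,"az":0,"gripper":0},{"tx":0.17,"ty":-0.05,"tz":0.25,"ax":0,"ay":0,"az":0,"gripper":0},{"tx":0.17,"ty":-0.05,"tz":0.25,"ax":0,"ay":0,"az":0,"gripper":0}]' 30
python3 m.py .5293 .1253 .0245
```

```text
t: 4.85
tool_pos: [0.5284, 0.1253, 0.0234]
orientation: [[-0.928, 0.373, -0.0], [0.373, 0.928, -0.0], [0.0, -0.0, -1.0]]
ft_force: [-0.1, -0.4, -0.5]
grip_width: 0.014
t 4.85 tcp [0.5284 0.1253 0.0234] yaw 158.10879753076412 j6 -60.17590795420266 need cm [-0.0811  0.0293 -0.1142]
```

Opening 0.014 is smaller than 12/93 = 0.13, so I may have missed the bar. I'll look.

```bash
python3 - <<'E'
from m import *
p=cams.camera('wrist'); save('w4.png',p['frame']); print(bot.state()['grip_width'])
E
```

```text
0.008235667850011176
```

View pics/w4.png

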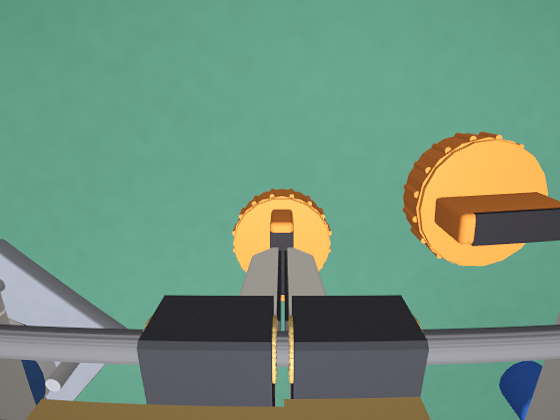

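```bash
python3 - <<'E'
from m import *
im=cv2.imread('pics/w4.png')[:,:,::-1]; save('w4c.png',im,(220,180,345,310),6)
p=cams.camera('side'); save('s4c.png',p['frame'],(200,130,310,230),7)
z=p['z_map']; print(bot.state()['grip_width'])
E
```

```text
0.004320111900781301
```

View pics/w4c.png

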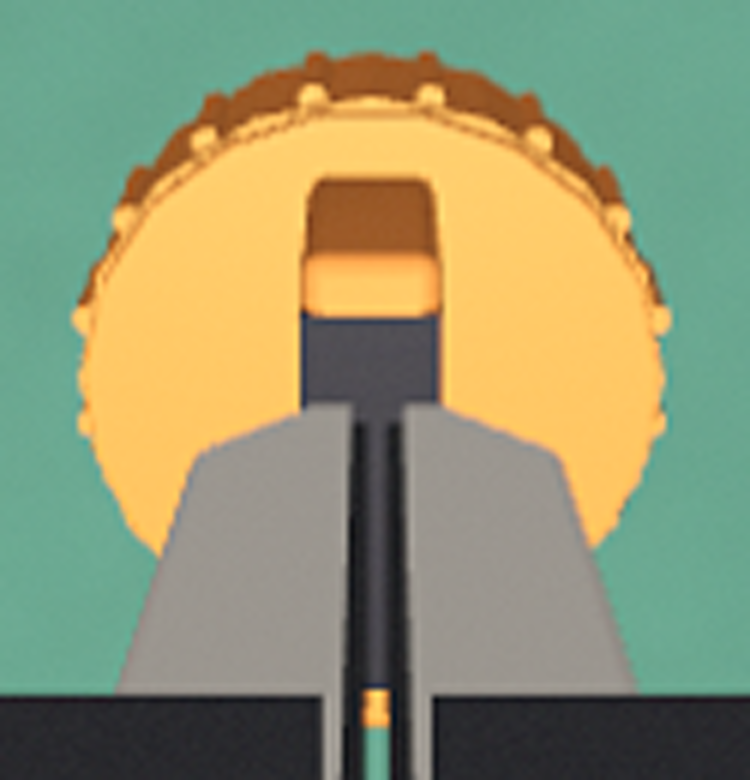

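View pics/s4c.png

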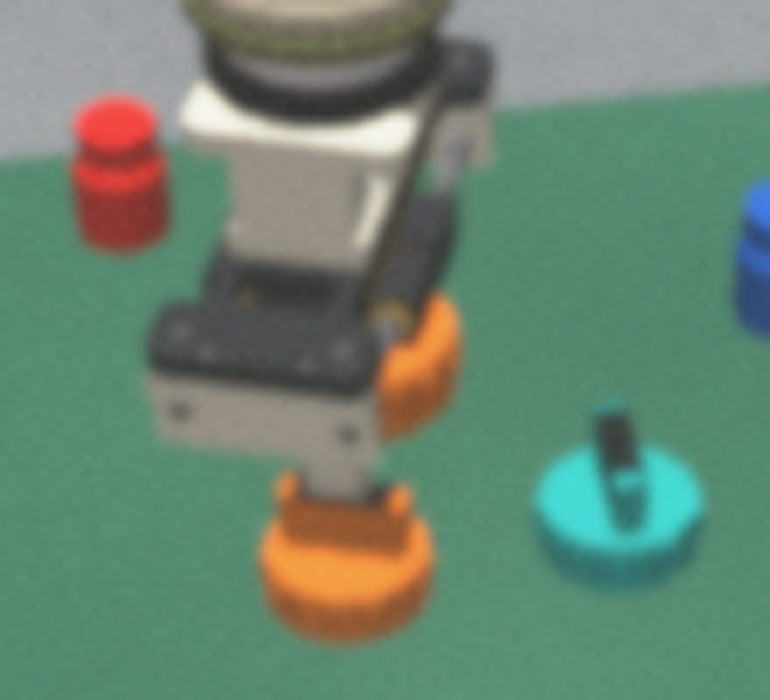

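The crop shows the shut fingers lying over the bar's top, not around it. The tips seem higher than the TCP reading says, so I'll measure them in the depth images.

```bash
python3 - <<'E'
from m import *
p=cams.camera('wrist'); 
for q in [(270,252),(288,252),(262,265),(265,285),(282,240),(282,222),(250,230),(200,200),(450,190)]: print(q,atdepth(p,q),p['z_map'][q[1],q[0]])
s=bot.state(); print(s['tool_pos'],s['joint_pos'])
print(proj(p,s['tool_pos']), proj(p,s['tool_pos']+[0,0,.02]))
p=cams.camera('side'); print(proj(p,s['tool_pos']), proj(p,s['tool_pos']+[0,0,.02]))
for q in [(247,199),(248,205),(249,212),(250,193)]: print(q,atdepth(p,q))
E
```

```text
(270, 252) [0.5172 0.1236 0.0535] 0.17459723
(288, 252) [0.5207 0.1318 0.053 ] 0.17468077
(262, 265) [0.5161 0.1207 0.0675] 0.16211629
(265, 285) [0.517  0.1226 0.0853] 0.14452505
(282, 240) [0.5161 0.1305 0.0468] 0.17942409
(282, 222) [0.5076 0.1339 0.0452] 0.17920451
(250, 230) [0.5132 0.1116 0.0215] 0.20490845
(200, 200) [0.4897 0.0854 0.0004] 0.22247303
(450, 190) [0.5303 0.2241 0.0285] 0.19160911
[0.5284 0.1253 0.0234] [  7.9323   7.4737 103.947    0.0008  68.5789 -60.1759]
[281.7214 245.7086] [281.6726 260.9052]
[248.6686 206.4465] [248.3699 200.2495]
(247, 199) [0.5239 0.1122 0.059 ]
(248, 205) [0.5264 0.12   0.0329]
(249, 212) [0.5268 0.1082 0.0205]
(250, 193) [0.5232 0.0354 0.1408]
```

```bash
python3 -m pendant '[{"tx":0,"ty":0,"tz":0,"ax":0,"ay":0,"az":0,"gripper":35},{"tx":0,"ty":0,"tz":0,"ax":0,"ay":0,"az":0,"gripper":35},{"tx":0,"ty":0,"tz":0,"ax":0,"ay":0,"az":0,"gripper":35}]' 30
python3 - <<'E'
from m import *
p=cams.camera('wrist'); save('w5.png',p['frame'],(180,180,385,310),3.5)
f=p['frame']
for u in [225,232,238,243,322,328,335]:
    for v in range(236,275,4):
        X=p['z_map'][v,u]; o,r=ray(p,(u,v)); X=o+r*X
        print(u,v,X,f[v,u]) if X[2]>.03 and X[2]<.07 else 0
to(.5293,.1253,.0245)
E
```

```text
t: 5.3
tool_pos: [0.5285, 0.1253, 0.0234]
orientation: [[-0.928, 0.373, 0.0], [0.373, 0.928, 0.0], [-0.0, 0.0, -1.0]]
ft_force: [1.0, -0.5, -0.4]
grip_width: 0.171
238 256 [0.5114 0.1096 0.0584] [143 145 144]
238 260 [0.5118 0.1099 0.0624] [153 148 140]
238 264 [0.512  0.1103 0.0664] [154 150 143]
238 268 [0.5125 0.1105 0.0696] [156 151 144]
243 256 [0.5126 0.1116 0.0576] [156 151 144]
243 260 [0.5122 0.1124 0.0634] [156 151 144]
243 264 [0.5127 0.1126 0.0667] [155 150 143]
322 256 [0.5267 0.147  0.0578] [154 151 143]
322 260 [0.5264 0.1466 0.0624] [154 149 142]
322 264 [0.5262 0.1462 0.0668] [156 150 143]
328 256 [0.5283 0.1497 0.0568] [129 162 139]
328 260 [0.5276 0.1492 0.0621] [153 146 139]
328 264 [0.5276 0.1487 0.066 ] [157 152 145]
t 5.35 tcp [0.5284 0.1253 0.0233] yaw 158.10890156638325 j6 -60.17400493437238 need cm [-0.0833  0.0311 -0.117 ]
```

View pics/w5.png

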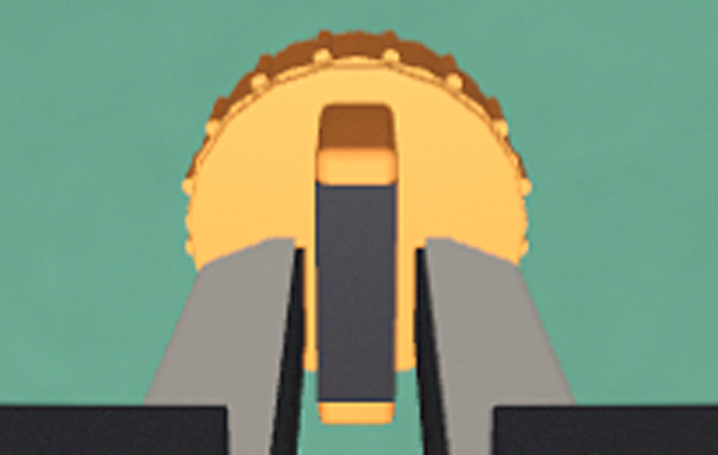

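The depth puts the finger tips at about z=0.048 while the reported TCP is z=0.023, so the real tips sit about 25 mm behind it. I'll go down on that basis in small steps, watching the force.

```bash
python3 -m pendant '[{"tx":-0.1,"ty":0,"tz":0,"ax":0,"ay":0,"az":0,"gripper":35},{"tx":-0.1,"ty":0,"tz":0.0,"ax":0,"ay":0,"az":0,"gripper":35},{"tx":-0.1,"ty":0,"tz":0.3,"ax":0,"ay":0,"az":0,"gripper":35},{"tx":-0.1,"ty":0,"tz":0.6,"ax":0,"ay":0,"az":0,"gripper":35},{"tx":-0.1,"ty":0,"tz":0.8,"ax":0,"ay":0,"az":0,"gripper":35},{"tx":-0.1,"ty":0,"tz":1,"ax":0,"ay":0,"az":0,"gripper":35},{"tx":-0.1,"ty":0,"tz":1,"ax":0,"ay":0,"az":0,"gripper":35}]' 30
python3 - <<'E'
from m import *
p=cams.camera('wrist'); save('w6.png',p['frame'],(180,180,385,310),3.5)
to(.5293,.1253,.0245)
for u in [240,236,232]:
    for v in range(240,275,3):
        X=p['z_map'][v,u]; o,r=ray(p,(u,v)); X=o+r*X
        print(u,v,X) if X[2]<.06 else 0
p=cams.camera('side'); save('s6.png',p['frame'],(200,150,300,230),7)
E
```

```text
t: 5.93
tool_pos: [0.5288, 0.1249, 0.0126]
orientation: [[-0.928, 0.373, -0.001], [0.373, 0.928, -0.0], [0.001, -0.001, -1.0]]
ft_force: [0.3, -0.9, -1.0]
grip_width: 0.353
t 5.9833 tcp [0.529  0.1249 0.0129] yaw 158.1075957278478 j6 -60.22774445640697 need cm [-0.0124  0.0468 -1.1611]
240 240 [0.5136 0.106  0.021 ]
240 243 [0.5151 0.1054 0.0214]
240 246 [0.5168 0.1047 0.0214]
240 249 [0.5118 0.1092 0.0396]
240 252 [0.5121 0.1095 0.0429]
240 255 [0.5124 0.1097 0.0459]
240 258 [0.5126 0.11   0.0492]
240 261 [0.5122 0.1108 0.0537]
240 264 [0.5122 0.1112 0.0571]
240 267 [0.5129 0.1111 0.0587]
236 240 [0.5125 0.1042 0.0218]
236 243 [0.5141 0.1035 0.0219]
236 246 [0.5157 0.1029 0.0222]
236 249 [0.5114 0.107  0.0387]
236 252 [0.5112 0.1077 0.0432]
236 255 [0.5119 0.1077 0.0451]
236 258 [0.5115 0.1085 0.0501]
236 261 [0.5116 0.1089 0.0533]
236 264 [0.5122 0.1089 0.0554]
236 267 [0.512  0.1095 0.0591]
232 240 [0.5131 0.1009 0.0175]
232 243 [0.5145 0.1004 0.0183]
232 246 [0.5152 0.1005 0.0211]
232 249 [0.5167 0.0998 0.0215]
232 252 [0.5103 0.106  0.0437]
232 255 [0.5109 0.1061 0.0459]
232 258 [0.5108 0.1068 0.0501]
232 261 [0.511  0.1071 0.0532]
232 264 [0.5113 0.1074 0.0558]
232 267 [0.5114 0.1078 0.0591]
```

View pics/w6.png

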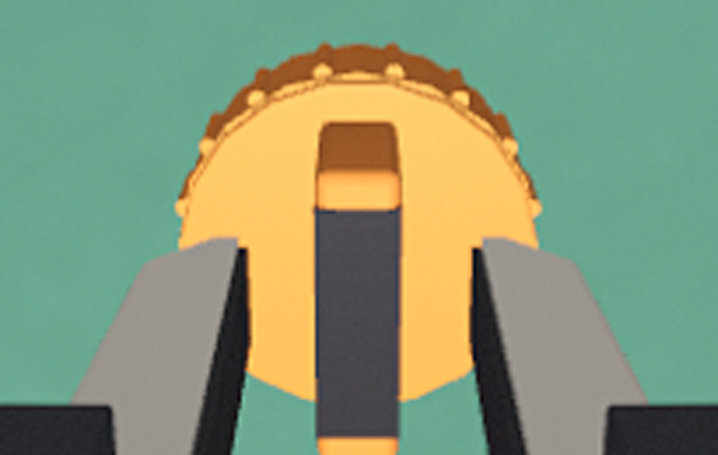

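View pics/s6.png

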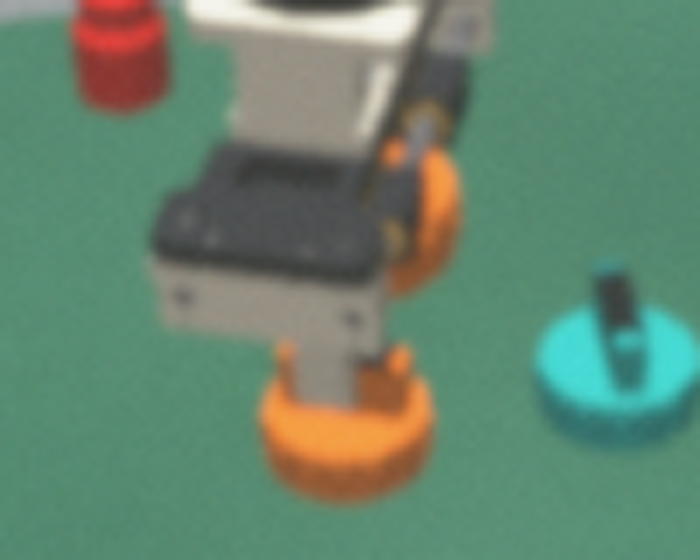

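The tips are now at about 0.0375 beside the bar, so the offset of about 25 mm is confirmed. The finger's sideways shift in the side view is just the jaw angle. I'll go 11 mm further down and then close.

```bash
python3 -m pendant '[{"tx":0,"ty":0,"tz":0.3,"ax":0,"ay":0,"az":0,"gripper":35},{"tx":0,"ty":0,"tz":0.6,"ax":0,"ay":0,"az":0,"gripper":35},{"tx":0,"ty":0,"tz":0.9,"ax":0,"ay":0,"az":0,"gripper":35},{"tx":0,"ty":0,"tz":1.1,"ax":0,"ay":0,"az":0,"gripper":35},{"tx":0,"ty":0,"tz":1.1,"ax":0,"ay":0,"az":0,"gripper":25}]' 30
python3 m.py .5293 .1253 .0015
```

```text
t: 6.45
tool_pos: [0.5288, 0.1249, 0.0016]
orientation: [[-0.928, 0.373, -0.001], [0.373, 0.928, -0.0], [0.001, -0.001, -1.0]]
ft_force: [-0.0, 0.6, -0.2]
grip_width: 0.313
t 6.45 tcp [0.5288 0.1249 0.0016] yaw 158.10372044723917 j6 -60.225571074793784 need cm [-0.03    0.06    0.0066]
```

```bash
python3 -m pendant '[{"tx":0,"ty":0,"tz":0,"ax":0,"ay":0,"az":0,"gripper":20},{"tx":0,"ty":0,"tz":0,"ax":0,"ay":0,"az":0,"gripper":0},{"tx":0,"ty":0,"tz":0,"ax":0,"ay":0,"az":0,"gripper":0},{"tx":0,"ty":0,"tz":0,"ax":0,"ay":0,"az":0,"gripper":0},{"tx":0,"ty":0,"tz":0,"ax":0,"ay":0,"az":0,"gripper":0},{"tx":0,"ty":0,"tz":0,"ax":0,"ay":0,"az":0,"gripper":0}]' 35
python3 - <<'E'
from m import *
p=cams.camera('wrist'); save('w7.png',p['frame'],(180,180,385,310),3.5)
to(.5293,.1253,.0015)
E
```

```text
t: 6.95
tool_pos: [0.5295, 0.125, 0.0025]
orientation: [[-0.928, 0.373, 0.0], [0.373, 0.928, 0.0], [-0.0, 0.0, -1.0]]
ft_force: [-0.2, -0.4, -0.1]
grip_width: 0.126
t 7.0 tcp [0.5295 0.1249 0.0025] yaw 158.10512570435924 j6 -60.22911261192248 need cm [0.029  0.0271 0.096 ]
```

View pics/w7.png

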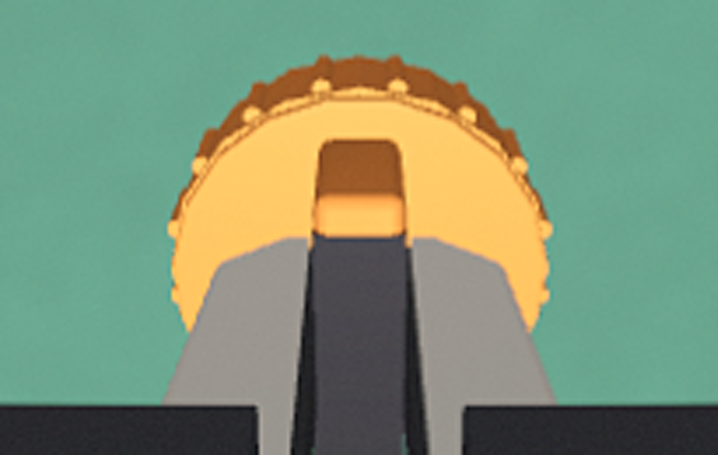

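The opening of 0.126 (11.7 mm) matches the bar and the picture shows it between the pads. I'll lift.

```bash
python3 -m pendant '[{"tx":0,"ty":0,"tz":-1,"ax":0,"ay":0,"az":0,"gripper":0},{"tx":0,"ty":0,"tz":-3,"ax":0,"ay":0,"az":0,"gripper":0},{"tx":0,"ty":0,"tz":-6,"ax":0,"ay":0,"az":0,"gripper":0},{"tx":0,"ty":0,"tz":-9,"ax":0,"ay":0,"az":6,"gripper":0},{"tx":0,"ty":0,"tz":-12,"ax":0,"ay":0,"az":12,"gripper":0},{"tx":0,"ty":0,"tz":-15,"ax":0,"ay":0,"az":18,"gripper":0},{"tx":0,"ty":0,"tz":-17,"ax":0,"ay":0,"az":25,"gripper":0},{"tx":0,"ty":0,"tz":-17,"ax":0,"ay":0,"az":31,"gripper":0},{"tx":0,"ty":0,"tz":-17,"ax":0,"ay":0,"az":37,"gripper":0},{"tx":0,"ty":0,"tz":-17,"ax":0,"ay":0,"az":43,"gripper":0}]'
python3 m.py .534 -.0777 .175
```

```text
t: 7.83
tool_pos: [0.5298, 0.125, 0.174]
orientation: [[-0.42, 0.908, 0.002], [0.908, 0.42, 0.0], [-0.001, 0.002, -1.0]]
ft_force: [-0.1, -0.2, -0.6]
grip_width: 0.125
t 7.8333 tcp [0.5298 0.125  0.174 ] yaw 114.80798068974065 j6 -16.928973606869583 need cm [-18.5772  -8.119   -0.1055]
```

```bash
python3 -m pendant '[{"tx":-1.5,"ty":-0.7,"tz":0,"ax":0,"ay":0,"az":4,"gripper":0},{"tx":-4,"ty":-1.8,"tz":0,"ax":0,"ay":0,"az":9,"gripper":0},{"tx":-7,"ty":-3.1,"tz":0,"ax":0,"ay":0,"az":14,"gripper":0},{"tx":-10,"ty":-4.4,"tz":0,"ax":0,"ay":0,"az":19,"gripper":0},{"tx":-13,"ty":-5.7,"tz":0,"ax":0,"ay":0,"az":25,"gripper":0},{"tx":-15.5,"ty":-6.8,"tz":0,"ax":0,"ay":0,"az":31,"gripper":0},{"tx":-17.5,"ty":-7.6,"tz":0,"ax":0,"ay":0,"az":37,"gripper":0},{"tx":-18.6,"ty":-8.1,"tz":0,"ax":0,"ay":0,"az":43,"gripper":0},{"tx":-18.6,"ty":-8.1,"tz":0,"ax":0,"ay":0,"az":47,"gripper":0},{"tx":-18.6,"ty":-8.1,"tz":0,"ax":0,"ay":0,"az":47,"gripper":0}]'
python3 - <<'E'
from m import *
to(.534,-.0777,.175)
for n in ['wrist','top','side']:
    p=cams.camera(n); save(n[0]+'8.png',p['frame'])
    s=bot.state(); print(n,'tcp',proj(p,s['tool_pos']),'mouth',proj(p,[.534,-.0777,.112]))
    for l in ['mouth','cap','finger_bar']:
        for r in spotter.place_of(l,p)[:2]: print(l,r['p'],r['position'],atz(p,r['position'],dict(mouth=.112,cap=.173,finger_bar=.205)[l]))
E
```

```text
t: 8.67
tool_pos: [0.5348, -0.0788, 0.173]
orientation: [[0.378, 0.926, 0.0], [0.926, -0.378, -0.0], [0.0, 0.0, -1.0]]
ft_force: [0.1, 0.4, -0.7]
grip_width: 0.124
t 8.6667 tcp [ 0.5348 -0.0788  0.173 ] yaw 67.81267516634911 j6 8.368322014399844 need cm [ 0.074  -0.1204 -0.1986]
wrist tcp [282.5849 244.4541] mouth [281.1556 211.7446]
cap 0.72 [282.8, 242.0] [ 0.5356 -0.0768  0.173 ]
cap 0.64 [498.6, 246.1] [ 0.6545 -0.1288  0.173 ]
finger_bar 0.81 [285.7, 269.2] [ 0.5364 -0.0783  0.205 ]
top tcp [363.6713 254.7456] mouth [358.6559 254.4841]
mouth 0.64 [357.2, 254.5] [ 0.534  -0.0749  0.112 ]
cap 0.77 [198.9, 249.2] [0.5471 0.2127 0.173 ]
cap 0.62 [363.3, 256.4] [ 0.5321 -0.0765  0.173 ]
finger_bar 0.72 [248.2, 208.7] [0.6156 0.1231 0.205 ]
finger_bar 0.56 [366.7, 255.5] [ 0.5345 -0.0771  0.205 ]
side tcp [263.3454 216.1461] mouth [263.4308 238.0737]
mouth 0.67 [265.2, 242.1] [ 0.5357 -0.0898  0.112 ]
cap 0.84 [264.1, 216.2] [ 0.5363 -0.0786  0.173 ]
cap 0.73 [285.9, 206.9] [ 0.5837 -0.059   0.173 ]
finger_bar 0.83 [262.6, 204.5] [ 0.5337 -0.0798  0.205 ]
finger_bar 0.58 [283.6, 198.7] [ 0.5766 -0.0701  0.205 ]
```

View pics/w8.png

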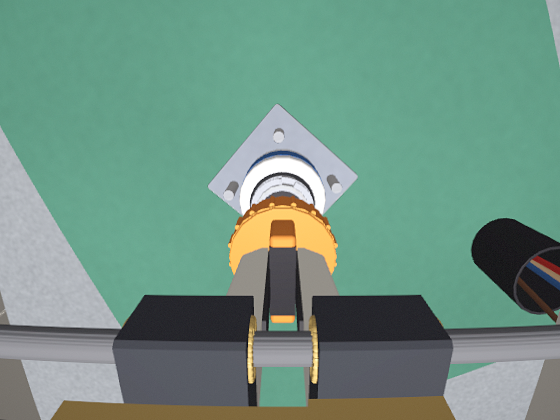

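View pics/t8.png

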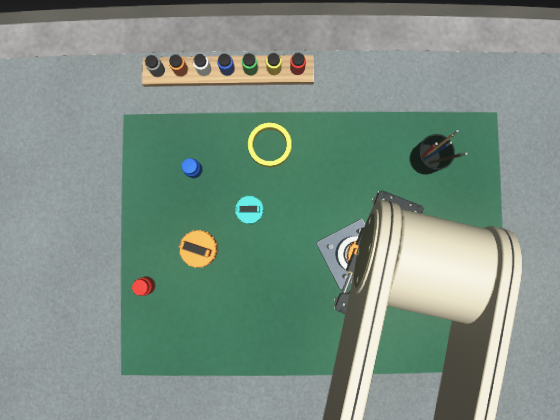

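View pics/s8.png

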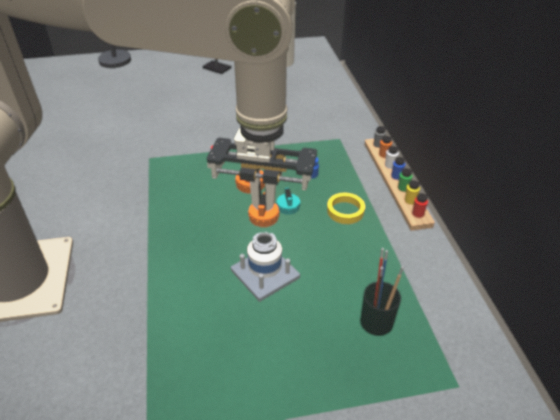

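```bash
python3 - <<'E'
from m import *
p=cams.camera('top')
g=lambda L,z:np.array([atz(p,(a/6-.4+310,b/6-.4+210),z)[:2] for a,b in L])
C=g([(312,53),(456,330),(187,474),(38,195)],.016); print('holder',C.mean(0),(C[0]+C[2])/2,(C[1]+C[3])/2,np.linalg.norm(C-np.roll(C,1,0),axis=1))
P=g([(307,124),(407,306),(222,402),(125,219)],.054); print('posts',P.mean(0),np.linalg.norm(P-np.roll(P,1,0),axis=1))
im=cv2.imread('pics/top0.png'); g2=im[210:300,310:400].astype(int)
w=(g2.min(2)>225).astype(np.uint8)
v,u=np.nonzero(w); hull=cv2.convexHull(np.c_[u,v].astype(np.int32)); e=cv2.fitEllipse(hull); print('white',e,[atz(p,(e[0][0]+310,e[0][1]+210),z)[:2] for z in (.0865,.0915)])
d=((g2.max(2)<110)).astype(np.uint8); n,l,s,c=cv2.connectedComponentsWithStats(d); k=l[44,48]; 
print('hole',s[k],c[k],atz(p,(c[k][0]+310,c[k][1]+210),.112),np.sqrt(s[k][4]/np.pi)*2)
# wrist: white ring
q=cams.camera('wrist'); f=q['frame'].astype(int)
w=(f.min(2)>215); w[:,:230]=0;w[:,340:]=0; w[260:]=0; v,u=np.nonzero(w); print(len(u),u.min(),u.max(),v.min(),v.max())
save('w9.png',q['frame'],(190,90,380,290),4)
E
```

```text
holder [ 0.534  -0.0765] [ 0.534 -0.077] [ 0.5341 -0.0761] [0.1076 0.1082 0.106  0.1091]
posts [ 0.5349 -0.0769] [0.0689 0.0692 0.0698 0.0688]
white ((45.698970794677734, 44.082000732421875), (35.632568359375, 36.178749084472656), 165.5570068359375) [array([ 0.5342, -0.0759]), array([ 0.5343, -0.0751])]
hole [ 40  37  17  16 208] [48.1154 44.2308] [ 0.5345 -0.0767  0.112 ] 16.273715780512877
2259 230 339 134 215
```

View pics/w9.png

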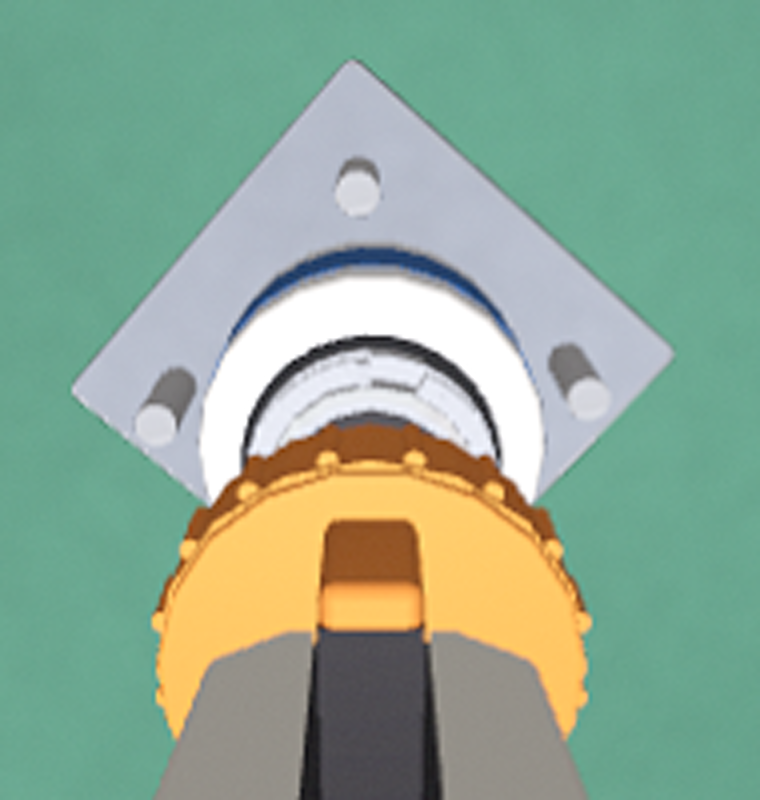

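```bash
python3 - <<'E'
from m import *
p=cams.camera('wrist'); s=bot.state()
P=[atz(p,(a/4-.4+190,b/4-.4+90),.054)[:2] for a,b in [(158,426),(587,398),(358,195)]]
print(P,'axis',(P[0]+P[1])/2)
C=[atz(p,(a/4-.4+190,b/4-.4+90),.016)[:2] for a,b in [(72,390),(673,352),(352,58)]]
print('holder axis',(C[0]+C[1])/2)
R=np.array(s['orientation']);T=s['tool_pos']
cz=T[2]-.0025
a=atz(p,(372/4+190-.4,630/4+90-.4),cz+.046); b=atz(p,(283,318),cz+.046)
print('strip/bar pts rel tool',R.T@(a-T)*1000,R.T@(b-T)*1000)
f=p['frame'];
for q in [(155,620),(590,620)]:
    print('cap edge',R.T@(atz(p,(q[0]/4+190-.4,q[1]/4+90-.4),cz+.018)-T)*1000)
# depth-based cap top points
u,v=np.meshgrid(np.arange(225,345),np.arange(195,260)); z=p['z_map'][v,u]
pts=[];
for uu,vv,zz in zip(u.ravel(),v.ravel(),z.ravel()):
    if zz>0:
        o,r=ray(p,(uu,vv)); X=o+r*zz
        if abs(X[2]-cz-.021)<.004: pts.append(R.T@(X-T)*1000)
pts=np.array(pts); print(len(pts),pts.min(0),pts.max(0),np.median(pts,0))
save('w10.png',f,(220,280,350,420),4)
E
```

```text
[array([ 0.4887, -0.0626]), array([ 0.5811, -0.0925]), array([ 0.5501, -0.0315])] axis [ 0.5349 -0.0776]
holder axis [ 0.535  -0.0771]
strip/bar pts rel tool [ 18.1804  -0.2923 -43.5004] [-19.2531  -0.0494 -43.4995]
cap edge [  7.2233 -29.3086 -15.4978]
cap edge [  7.2738  28.9608 -15.5025]
3199 [ -0.2208 -29.6619 -22.3709] [ 30.7657  28.9426 -14.5034] [ 16.0329  -0.0727 -18.9136]
```

View pics/w10.png

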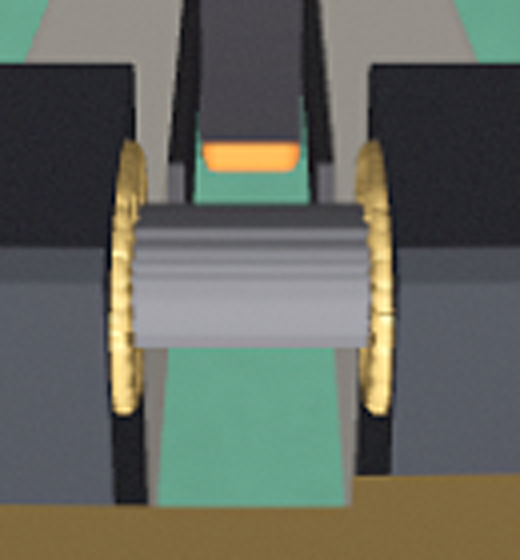

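Wrist and top views put the jar axis at about (0.5348, −0.0772), and the cap is centred on the TCP to within about 0.3 mm. I'll lower to just above the rim.

```bash
python3 m.py .5348 -.0772 .120; python3 -m pendant '[{"tx":0.15,"ty":-0.05,"tz":1.5,"ax":0,"ay":0,"az":0,"gripper":0},{"tx":0.15,"ty":-0.05,"tz":3,"ax":0,"ay":0,"az":0,"gripper":0},{"tx":0.15,"ty":-0.05,"tz":4.5,"ax":0,"ay":0,"az":0,"gripper":0},{"tx":0.15,"ty":-0.05,"tz":5.2,"ax":0,"ay":0,"az":0,"gripper":0},{"tx":0.15,"ty":-0.05,"tz":5.2,"ax":0,"ay":0,"az":0,"gripper":0},{"tx":0.15,"ty":-0.05,"tz":5.2,"ax":0,"ay":0,"az":0,"gripper":0},{"tx":0.15,"ty":-0.05,"tz":5.2,"ax":0,"ay":0,"az":0,"gripper":0}]'; python3 m.py .5348 -.0772 .11
```

```text
t 9.4167 tcp [ 0.5349 -0.0778  0.1723] yaw 68.1193294244669 j6 8.170455204124286 need cm [ 0.0518 -0.0327  5.2291]
t: 10.0
tool_pos: [0.5357, -0.0765, 0.1214]
orientation: [[0.373, 0.928, 0.001], [0.928, -0.373, -0.0], [0.0, 0.001, -1.0]]
ft_force: [0.3, -0.1, -0.5]
grip_width: 0.128
t 10.0 tcp [ 0.5357 -0.0765  0.1214] yaw 68.10565926709623 j6 8.3413435834447 need cm [-0.1019 -0.0547  1.1428]
```

```bash
python3 -m pendant '[{"tx":-0.09,"ty":-0.05,"tz":0.1,"ax":0,"ay":0,"az":0,"gripper":0},{"tx":-0.09,"ty":-0.05,"tz":0.3,"ax":0,"ay":0,"az":0,"gripper":0},{"tx":-0.09,"ty":-0.05,"tz":0.5,"ax":0,"ay":0,"az":0,"gripper":0},{"tx":-0.09,"ty":-0.05,"tz":0.7,"ax":0,"ay":0,"az":0,"gripper":0},{"tx":-0.09,"ty":-0.05,"tz":0.8,"ax":0,"ay":0,"az":0,"gripper":0},{"tx":-0.09,"ty":-0.05,"tz":0.8,"ax":0,"ay":0,"az":0,"gripper":0}]'; python3 m.py .5348 -.0772 .11
python3 - <<'E'
from m import *
p=cams.camera('wrist'); save('w11.png',p['frame'],(190,90,380,290),4)
p=cams.camera('side'); save('s11.png',p['frame'],(220,180,310,290),7)
print(bot.state()['ft_force'],bot.state()['moment'])
E
```

```text
t: 10.5
tool_pos: [0.5339, -0.0769, 0.1119]
orientation: [[0.373, 0.928, -0.001], [0.928, -0.373, 0.0], [-0.0, -0.001, -1.0]]
ft_force: [-0.0, 0.2, -0.3]
grip_width: 0.124
t 10.5 tcp [ 0.5339 -0.0769  0.1119] yaw 68.10772852291997 j6 8.256573830040981 need cm [0.0004 0.0921 0.1912]
[-0.4978 -0.6069 -1.1251] [-0.0443  0.0771  0.0128]
```

View pics/w11.png

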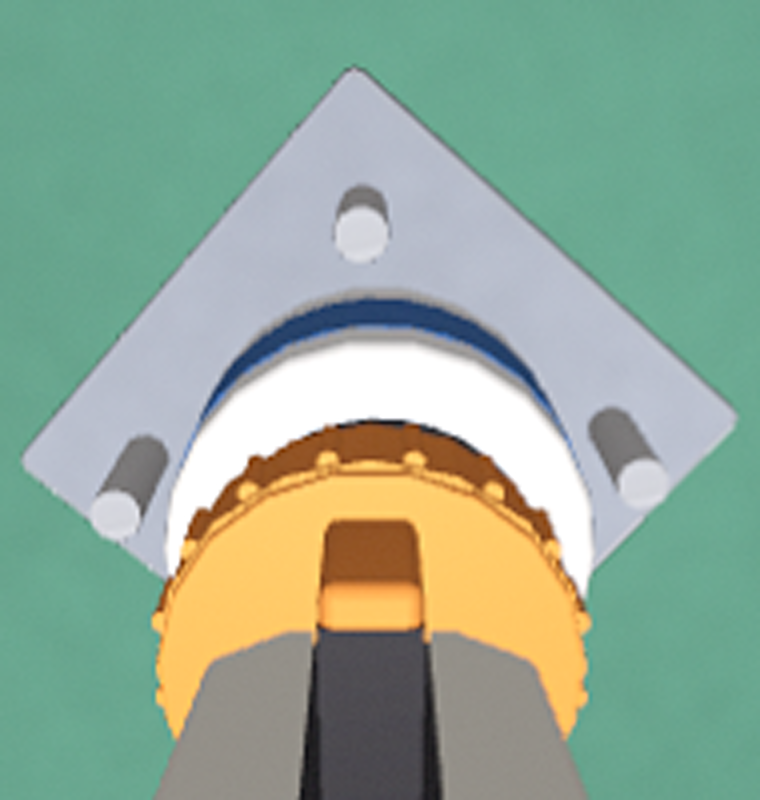

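View pics/s11.png

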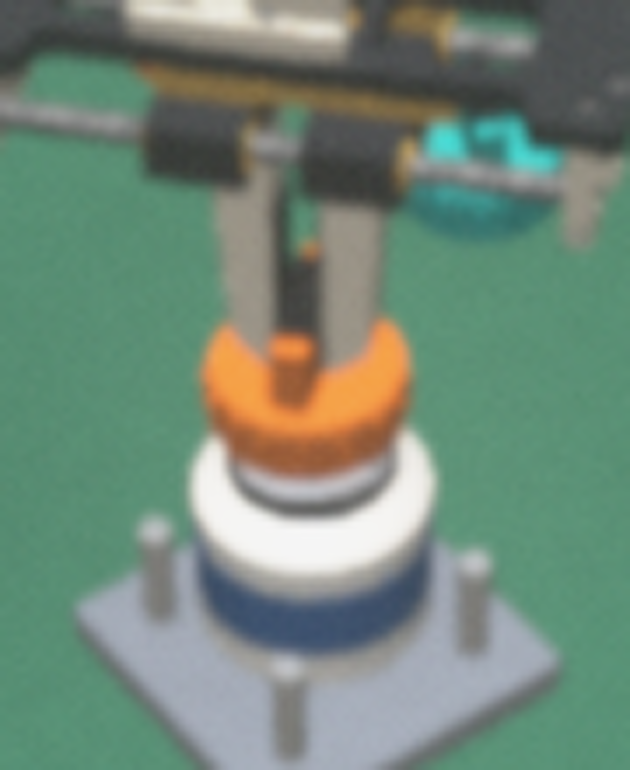

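Side and wrist views show the cap over the neck, with the jar axis about 1 mm to the cap's +ty side, which matches the reading. I'll correct that and lower gently.

```bash
python3 -m pendant '[{"tx":0,"ty":0.09,"tz":0.1,"ax":0,"ay":0,"az":0,"gripper":0},{"tx":0,"ty":0.09,"tz":0.2,"ax":0,"ay":0,"az":0,"gripper":0},{"tx":0,"ty":0.09,"tz":0.3,"ax":0,"ay":0,"az":0,"gripper":0},{"tx":0,"ty":0.09,"tz":0.3,"ax":0,"ay":0,"az":0,"gripper":0}]'; python3 m.py .5348 -.0772 .11; python3 -m pendant '[{"tx":0,"ty":0,"tz":0.1,"ax":0,"ay":0,"az":0,"gripper":0},{"tx":0,"ty":0,"tz":0.2,"ax":0,"ay":0,"az":0,"gripper":0},{"tx":0,"ty":0,"tz":0.2,"ax":0,"ay":0,"az":0,"gripper":0}]'; python3 - <<'E'
from m import *
to(.5348,-.0772,.11); s=bot.state(); print(s['ft_force'],s['moment'])
E
```

```text
t: 10.93
tool_pos: [0.5352, -0.0773, 0.1093]
orientation: [[0.373, 0.928, 0.0], [0.928, -0.373, -0.0], [0.0, 0.0, -1.0]]
ft_force: [0.1, 0.9, 0.8]
grip_width: 0.124
t 10.9333 tcp [ 0.5352 -0.0773  0.1093] yaw 68.10697108662369 j6 8.24078810650825 need cm [-0.0047 -0.0359 -0.0726]
t: 11.18
tool_pos: [0.5353, -0.0773, 0.1076]
orientation: [[0.373, 0.928, 0.0], [0.928, -0.373, -0.0], [0.0, 0.0, -1.0]]
ft_force: [0.2, -0.3, 2.9]
grip_width: 0.129
t 11.1833 tcp [ 0.5353 -0.0773  0.1076] yaw 68.10875162110885 j6 8.24261502119889 need cm [-0.0089 -0.0462 -0.2433]
[ 0.158  -0.2832  2.8709] [-0.1025  0.1602  0.0164]
```

Contact at about 3.5 N. The cap is about 77 mm above the jar's origin, so it sits on the flights and not on the rim. Now I'll turn gently backwards (az negative = counter-clockwise from above).

```bash
cat > f.py <<'E'
from m import *
s=bot.state();R=np.array(s['orientation']);F=np.array(s['ft_force']);M=np.array(s['moment'])
z=s['tool_pos'][2]-.0025; fz=F[2]+.6
dz=max(0,(fz-1)/1.5)
print('t %.2f tcp %s yaw %.2f j6 %.1f F %s M %s toolF %s rel.height~%.1f mm'%(s['t'],s['tool_pos']*1000,np.degrees(np.arctan2(R[1,0],R[0,0])),s['joint_pos'][5],F,M,R.T@F,z*1000-30+dz))
E
python3 -m pendant '[{"tx":0,"ty":-0.03,"tz":0,"ax":0,"ay":0,"az":-2,"gripper":0},{"tx":0,"ty":-0.03,"tz":0,"ax":0,"ay":0,"az":-4,"gripper":0},{"tx":0,"ty":-0.03,"tz":0,"ax":0,"ay":0,"az":-6,"gripper":0},{"tx":0,"ty":-0.03,"tz":0,"ax":0,"ay":0,"az":-8,"gripper":0},{"tx":0,"ty":-0.03,"tz":0,"ax":0,"ay":0,"az":-10,"gripper":0}]'; python3 f.py
```

```text
t: 11.6
tool_pos: [0.5351, -0.0771, 0.1077]
orientation: [[0.204, 0.979, 0.001], [0.979, -0.204, 0.0], [0.0, 0.001, -1.0]]
ft_force: [0.6, -0.3, 0.3]
grip_width: 0.129
t 11.60 tcp [535.0888 -77.0701 107.6654] yaw 78.21 j6 -1.9 F [ 0.6271 -0.3441  0.2674] M [-0.1702  0.0438  0.0126] toolF [-0.2086  0.6844 -0.267 ] rel.height~75.2 mm
```

```bash
python3 -m pendant '[{"tx":0,"ty":0,"tz":0.1,"ax":0,"ay":0,"az":0,"gripper":0},{"tx":0,"ty":0,"tz":0.2,"ax":0,"ay":0,"az":0,"gripper":0},{"tx":0,"ty":0,"tz":0.25,"ax":0,"ay":0,"az":0,"gripper":0},{"tx":0,"ty":0,"tz":0.25,"ax":0,"ay":0,"az":0,"gripper":0},{"tx":0,"ty":0,"tz":0.25,"ax":0,"ay":0,"az":0,"gripper":0}]'; python3 f.py
```

```text
t: 12.02
tool_pos: [0.5346, -0.0772, 0.1045]
orientation: [[0.207, 0.978, -0.0], [0.978, -0.207, -0.0], [-0.0, -0.0, -1.0]]
ft_force: [-0.3, -1.1, -1.7]
grip_width: 0.121
t 12.02 tcp [534.5871 -77.1983 104.5358] yaw 78.07 j6 -1.7 F [-0.2513 -1.1215 -1.6733] M [-0.2782 -0.0021 -0.0351] toolF [-1.1491 -0.0133  1.6734] rel.height~72.0 mm
```

```bash
python3 -m pendant '[{"tx":0,"ty":0,"tz":0.05,"ax":0,"ay":0,"az":0,"gripper":0},{"tx":0,"ty":0,"tz":0.1,"ax":0,"ay":0,"az":0,"gripper":0},{"tx":0,"ty":0,"tz":0.1,"ax":0,"ay":0,"az":0,"gripper":0},{"tx":0,"ty":0,"tz":0.1,"ax":0,"ay":0,"az":0,"gripper":0}]'; python3 f.py;python3 -c "
from m import *
p=cams.camera('side'); save('s12.png',p['frame'],(220,180,310,290),7)"; python3 f.py
```

```text
t: 12.35
tool_pos: [0.5348, -0.0771, 0.1038]
orientation: [[0.206, 0.979, -0.0], [0.979, -0.206, 0.0], [0.0, -0.0, -1.0]]
ft_force: [0.8, 0.4, 0.2]
grip_width: 0.125
t 12.35 tcp [534.7667 -77.1272 103.7856] yaw 78.10 j6 -1.7 F [0.801  0.4137 0.1534] M [-0.1926 -0.0012  0.0077] toolF [ 0.57    0.6985 -0.1534] rel.height~71.3 mm
t 12.40 tcp [534.7489 -77.141  103.7878] yaw 78.11 j6 -1.8 F [-0.5139 -0.7446 -0.3525] M [-0.2269  0.0048  0.0325] toolF [-0.8346 -0.3494  0.3526] rel.height~71.3 mm
```

View pics/s12.png

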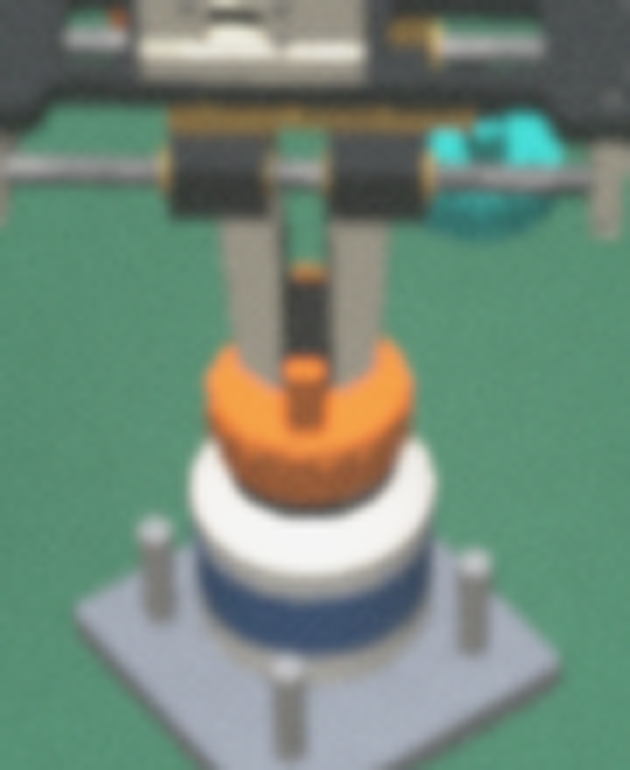

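```bash
python3 -m pendant '[{"tx":0,"ty":0,"tz":0.1,"ax":0,"ay":0,"az":0,"gripper":0},{"tx":0,"ty":0,"tz":0.15,"ax":0,"ay":0,"az":0,"gripper":0},{"tx":0,"ty":0,"tz":0.15,"ax":0,"ay":0,"az":0,"gripper":0},{"tx":0,"ty":0,"tz":0.15,"ax":0,"ay":0,"az":0,"gripper":0}]'; python3 f.py
```

```text
t: 12.73
tool_pos: [0.5349, -0.0772, 0.1025]
orientation: [[0.206, 0.979, 0.0], [0.979, -0.206, -0.0], [0.0, 0.0, -1.0]]
ft_force: [-0.3, -0.5, -0.0]
grip_width: 0.124
t 12.73 tcp [534.9142 -77.1618 102.4879] yaw 78.11 j6 -1.8 F [-0.2758 -0.5406 -0.0369] M [-0.2075  0.0311 -0.0002] toolF [-0.5858 -0.1585  0.0369] rel.height~70.0 mm
```

```bash
python3 -m pendant '[{"tx":0,"ty":0,"tz":0.1,"ax":0,"ay":0,"az":0,"gripper":0},{"tx":0,"ty":0,"tz":0.1,"ax":0,"ay":0,"az":0,"gripper":0},{"tx":0,"ty":0,"tz":0.1,"ax":0,"ay":0,"az":0,"gripper":0}]'; python3 f.py;  python3 -m pendant '[{"tx":0,"ty":0,"tz":0.1,"ax":0,"ay":0,"az":0,"gripper":0},{"tx":0,"ty":0,"tz":0.1,"ax":0,"ay":0,"az":0,"gripper":0},{"tx":0,"ty":0,"tz":0.1,"ax":0,"ay":0,"az":0,"gripper":0}]'; python3 f.py
```

```text
t: 12.98
tool_pos: [0.5349, -0.0771, 0.1015]
orientation: [[0.206, 0.979, 0.0], [0.979, -0.206, -0.0], [-0.0, 0.0, -1.0]]
ft_force: [-0.1, -0.9, 1.3]
grip_width: 0.126
t 12.98 tcp [534.9044 -77.1494 101.5135] yaw 78.11 j6 -1.8 F [-0.1068 -0.895   1.2714] M [-0.1307  0.1317  0.0426] toolF [-0.8978  0.0802 -1.2714] rel.height~69.6 mm
t: 13.23
tool_pos: [0.535, -0.0771, 0.1005]
orientation: [[0.206, 0.979, 0.0], [0.979, -0.206, -0.0], [0.0, 0.0, -1.0]]
ft_force: [0.3, -0.7, 3.0]
grip_width: 0.128
t 13.23 tcp [534.9585 -77.1343 100.5426] yaw 78.11 j6 -1.8 F [ 0.3193 -0.6996  2.9957] M [-0.1289  0.0854 -0.0372] toolF [-0.6187  0.4577 -2.9955] rel.height~69.8 mm
```

The contact moved from 76.8 to 69.8 mm, a 7 mm drop. That matches high end of a flight (77.5) to thread (70.5) and is much more than the 3 mm fall off a stop. Now I'll screw clockwise, following the thread down.

```bash
python3 -m pendant '[{"tx":0,"ty":0,"tz":0.01,"ax":0,"ay":0,"az":3,"gripper":0},{"tx":0,"ty":0,"tz":0.02,"ax":0,"ay":0,"az":6,"gripper":0},{"tx":0,"ty":0,"tz":0.035,"ax":0,"ay":0,"az":9,"gripper":0},{"tx":0,"ty":0,"tz":0.05,"ax":0,"ay":0,"az":12,"gripper":0},{"tx":0,"ty":0,"tz":0.06,"ax":0,"ay":0,"az":15,"gripper":0},{"tx":0,"ty":0,"tz":0.07,"ax":0,"ay":0,"az":18,"gripper":0},{"tx":0,"ty":0,"tz":0.08,"ax":0,"ay":0,"az":20,"gripper":0}]'; python3 f.py
```

```text
t: 13.82
tool_pos: [0.5354, -0.0772, 0.1]
orientation: [[0.531, 0.848, 0.001], [0.848, -0.531, -0.0], [0.001, 0.001, -1.0]]
ft_force: [1.2, -0.8, 4.7]
grip_width: 0.121
t 13.82 tcp [535.4324 -77.2104 100.0263] yaw 57.95 j6 18.4 F [ 1.2432 -0.7637  4.7317] M [-0.1758 -0.1289  0.0366] toolF [ 0.0151  1.4654 -4.7297] rel.height~70.4 mm
```

```bash
python3 -m pendant '[{"tx":0,"ty":0,"tz":0.01,"ax":0,"ay":0,"az":3,"gripper":0},{"tx":0,"ty":0,"tz":0.02,"ax":0,"ay":0,"az":6,"gripper":0},{"tx":0,"ty":0,"tz":0.03,"ax":0,"ay":0,"az":9,"gripper":0},{"tx":0,"ty":0,"tz":0.04,"ax":0,"ay":0,"az":12,"gripper":0},{"tx":0,"ty":0,"tz":0.05,"ax":0,"ay":0,"az":15,"gripper":0}]'; python3 f.py;python3 -m pendant '[{"tx":0,"ty":0,"tz":0.01,"ax":0,"ay":0,"az":3,"gripper":0},{"tx":0,"ty":0,"tz":0.02,"ax":0,"ay":0,"az":6,"gripper":0},{"tx":0,"ty":0,"tz":0.03,"ax":0,"ay":0,"az":9,"gripper":0},{"tx":0,"ty":0,"tz":0.04,"ax":0,"ay":0,"az":12,"gripper":0},{"tx":0,"ty":0,"tz":0.05,"ax":0,"ay":0,"az":15,"gripper":0}]'; python3 f.py
```

```text
t: 14.23
tool_pos: [0.5354, -0.0773, 0.0995]
orientation: [[0.732, 0.682, 0.001], [0.682, -0.732, -0.0], [0.001, 0.001, -1.0]]
ft_force: [0.5, -0.3, 3.6]
grip_width: 0.129
t 14.23 tcp [535.3889 -77.2712  99.4934] yaw 42.96 j6 33.4 F [ 0.5213 -0.341   3.5929] M [-0.1909 -0.1233  0.0315] toolF [ 0.1517  0.609  -3.592 ] rel.height~69.1 mm
t: 14.65
tool_pos: [0.5352, -0.0773, 0.0989]
orientation: [[0.883, 0.469, 0.001], [0.469, -0.883, -0.0], [0.001, 0.001, -1.0]]
ft_force: [0.1, -0.7, 3.7]
grip_width: 0.124
t 14.65 tcp [535.2173 -77.3161  98.9072] yaw 27.96 j6 48.4 F [ 0.0835 -0.6644  3.7018] M [-0.2962  0.0209  0.0585] toolF [-0.2351  0.6288 -3.7015] rel.height~68.6 mm
```

```bash
python3 -m pendant '[{"tx":0,"ty":0,"tz":0.01,"ax":0,"ay":0,"az":3,"gripper":0},{"tx":0,"ty":0,"tz":0.02,"ax":0,"ay":0,"az":6,"gripper":0},{"tx":0,"ty":0,"tz":0.03,"ax":0,"ay":0,"az":9,"gripper":0},{"tx":0,"ty":0,"tz":0.04,"ax":0,"ay":0,"az":12,"gripper":0},{"tx":0,"ty":0,"tz":0.05,"ax":0,"ay":0,"az":15,"gripper":0}]'; python3 f.py;python3 -m pendant '[{"tx":0,"ty":0,"tz":0.01,"ax":0,"ay":0,"az":3,"gripper":0},{"tx":0,"ty":0,"tz":0.02,"ax":0,"ay":0,"az":6,"gripper":0},{"tx":0,"ty":0,"tz":0.03,"ax":0,"ay":0,"az":9,"gripper":0},{"tx":0,"ty":0,"tz":0.04,"ax":0,"ay":0,"az":12,"gripper":0}]'; python3 f.py
```

```text
t: 15.07
tool_pos: [0.5351, -0.0772, 0.0983]
orientation: [[0.975, 0.224, 0.001], [0.224, -0.975, -0.0], [0.001, 0.0, -1.0]]
ft_force: [-0.3, -0.6, 4.1]
grip_width: 0.13
t 15.07 tcp [535.1284 -77.2007  98.3447] yaw 12.97 j6 63.4 F [-0.344  -0.5898  4.1264] M [-0.1464  0.0605  0.0152] toolF [-0.4646  0.4991 -4.1265] rel.height~68.3 mm
t: 15.4
tool_pos: [0.5351, -0.0771, 0.0979]
orientation: [[1.0, 0.017, 0.001], [0.017, -1.0, 0.0], [0.001, -0.0, -1.0]]
ft_force: [-0.0, -0.3, 2.6]
grip_width: 0.125
t 15.40 tcp [535.0688 -77.0899  97.8963] yaw 0.96 j6 75.4 F [-0.0318 -0.2595  2.6357] M [ 0.0117 -0.0573  0.0393] toolF [-0.0345  0.2589 -2.6358] rel.height~66.9 mm
```

```bash
python3 -m pendant '[{"tx":0,"ty":0,"tz":0.01,"ax":0,"ay":0,"az":2,"gripper":0},{"tx":0,"ty":0,"tz":0.02,"ax":0,"ay":0,"az":4,"gripper":0},{"tx":0,"ty":0,"tz":0.02,"ax":0,"ay":0,"az":6,"gripper":0},{"tx":0,"ty":0,"tz":0.03,"ax":0,"ay":0,"az":8,"gripper":0},{"tx":0,"ty":0,"tz":0.03,"ax":0,"ay":0,"az":10,"gripper":0}]'; python3 f.py;python3 -m pendant '[{"tx":0,"ty":0,"tz":0.01,"ax":0,"ay":0,"az":2,"gripper":0},{"tx":0,"ty":0,"tz":0.01,"ax":0,"ay":0,"az":3,"gripper":0},{"tx":0,"ty":0,"tz":0.01,"ax":0,"ay":0,"az":4,"gripper":0}]'; python3 f.py
```

```text
t: 15.82
tool_pos: [0.5351, -0.077, 0.0976]
orientation: [[0.988, -0.156, 0.001], [-0.156, -0.988, 0.0], [0.001, -0.0, -1.0]]
ft_force: [0.6, 0.4, 3.7]
grip_width: 0.125
t 15.82 tcp [535.0993 -76.9723  97.5637] yaw -8.98 j6 85.3 F [0.6107 0.3598 3.6697] M [ 0.1555 -0.0212  0.0278] toolF [ 0.5494 -0.452  -3.6692] rel.height~67.2 mm
t: 16.07
tool_pos: [0.535, -0.077, 0.0974]
orientation: [[0.975, -0.224, 0.001], [-0.224, -0.975, 0.0], [0.001, -0.0, -1.0]]
ft_force: [0.8, 0.6, 2.9]
grip_width: 0.127
t 16.07 tcp [535.0455 -76.9731  97.4167] yaw -12.92 j6 89.3 F [0.7579 0.6069 2.9231] M [ 0.1212 -0.0401  0.0241] toolF [ 0.6045 -0.7619 -2.9225] rel.height~66.6 mm
```

```bash
python3 -m pendant '[{"tx":0,"ty":0,"tz":0.005,"ax":0,"ay":0,"az":1.5,"gripper":0},{"tx":0,"ty":0,"tz":0.01,"ax":0,"ay":0,"az":3,"gripper":0},{"tx":0,"ty":0,"tz":0.01,"ax":0,"ay":0,"az":3,"gripper":0}]'; python3 f.py;python3 -m pendant '[{"tx":0,"ty":0,"tz":0.005,"ax":0,"ay":0,"az":1.5,"gripper":0},{"tx":0,"ty":0,"tz":0.01,"ax":0,"ay":0,"az":3,"gripper":0},{"tx":0,"ty":0,"tz":0.01,"ax":0,"ay":0,"az":3,"gripper":0}]'; python3 f.py
```

```text
t: 16.32
tool_pos: [0.5349, -0.077, 0.0972]
orientation: [[0.961, -0.275, 0.0], [-0.275, -0.961, 0.0], [0.0, -0.0, -1.0]]
ft_force: [1.0, -0.0, 2.8]
grip_width: 0.131
t 16.32 tcp [534.9274 -77.0415  97.2318] yaw -15.95 j6 92.3 F [ 0.9511 -0.0481  2.8215] M [ 0.1704 -0.0285  0.0638] toolF [ 0.9285 -0.2157 -2.8212] rel.height~66.3 mm
t: 16.57
tool_pos: [0.5349, -0.0773, 0.0972]
orientation: [[0.946, -0.324, 0.0], [-0.324, -0.946, -0.0], [0.0, 0.0, -1.0]]
ft_force: [1.5, 0.2, 3.1]
grip_width: 0.126
t 16.57 tcp [534.9027 -77.2953  97.155 ] yaw -18.91 j6 95.3 F [1.4521 0.2341 3.0793] M [ 0.0761 -0.1009  0.0061] toolF [ 1.299  -0.6914 -3.079 ] rel.height~66.4 mm
```

```bash
python3 -m pendant '[{"tx":0,"ty":0,"tz":0.005,"ax":0,"ay":0,"az":1.5,"gripper":0},{"tx":0,"ty":0,"tz":0.01,"ax":0,"ay":0,"az":3,"gripper":0},{"tx":0,"ty":0,"tz":0.01,"ax":0,"ay":0,"az":3,"gripper":0}]'; python3 f.py;python3 -m pendant '[{"tx":0,"ty":0,"tz":0.005,"ax":0,"ay":0,"az":1.5,"gripper":0},{"tx":0,"ty":0,"tz":0.01,"ax":0,"ay":0,"az":3,"gripper":0},{"tx":0,"ty":0,"tz":0.01,"ax":0,"ay":0,"az":3,"gripper":0}]'; python3 f.py
```

```text
t: 16.82
tool_pos: [0.5349, -0.0774, 0.0971]
orientation: [[0.928, -0.373, 0.0], [-0.373, -0.928, -0.0], [0.0, 0.0, -1.0]]
ft_force: [0.2, -1.2, 2.3]
grip_width: 0.126
t 16.82 tcp [534.9202 -77.4296  97.0598] yaw -21.88 j6 98.2 F [ 0.1916 -1.2449  2.2814] M [-0.1522 -0.0223  0.1258] toolF [ 0.6428  1.0846 -2.2807] rel.height~65.8 mm
t: 17.07
tool_pos: [0.5349, -0.0774, 0.0969]
orientation: [[0.907, -0.42, 0.0], [-0.42, -0.907, -0.001], [0.0, 0.0, -1.0]]
ft_force: [0.7, -1.7, 3.5]
grip_width: 0.126
t 17.07 tcp [534.8696 -77.4442  96.9341] yaw -24.85 j6 101.2 F [ 0.7001 -1.6811  3.5459] M [-0.2855 -0.0163  0.1801] toolF [ 1.3432  1.2326 -3.5448] rel.height~66.5 mm
```

```bash
python3 -m pendant '[{"tx":0,"ty":0,"tz":0,"ax":0,"ay":0,"az":1,"gripper":0},{"tx":0,"ty":0,"tz":0,"ax":0,"ay":0,"az":2,"gripper":0},{"tx":0,"ty":0,"tz":0,"ax":0,"ay":0,"az":2,"gripper":0}]'; python3 f.py; python3 - <<'E'
from m import *
p=cams.camera('wrist'); save('w13.png',p['frame'],(180,90,380,300),3.5)
p=cams.camera('side'); save('s13.png',p['frame'],(220,180,310,290),7)
E
python3 f.py
```

```text
t: 17.32
tool_pos: [0.5348, -0.0774, 0.0969]
orientation: [[0.892, -0.453, 0.0], [-0.453, -0.892, -0.0], [0.0, 0.0, -1.0]]
ft_force: [0.1, -2.1, 2.6]
grip_width: 0.122
t 17.32 tcp [534.8354 -77.3871  96.9158] yaw -26.93 j6 103.3 F [ 0.0642 -2.0825  2.5926] M [-0.4358  0.0012  0.2976] toolF [ 1.0012  1.8284 -2.5918] rel.height~65.9 mm
t 17.42 tcp [534.8092 -77.3335  96.8916] yaw -26.86 j6 103.2 F [ 0.1786 -1.5835  3.2213] M [-0.526  -0.022   0.2252] toolF [ 0.8754  1.3327 -3.2208] rel.height~66.3 mm
```

View pics/w13.png

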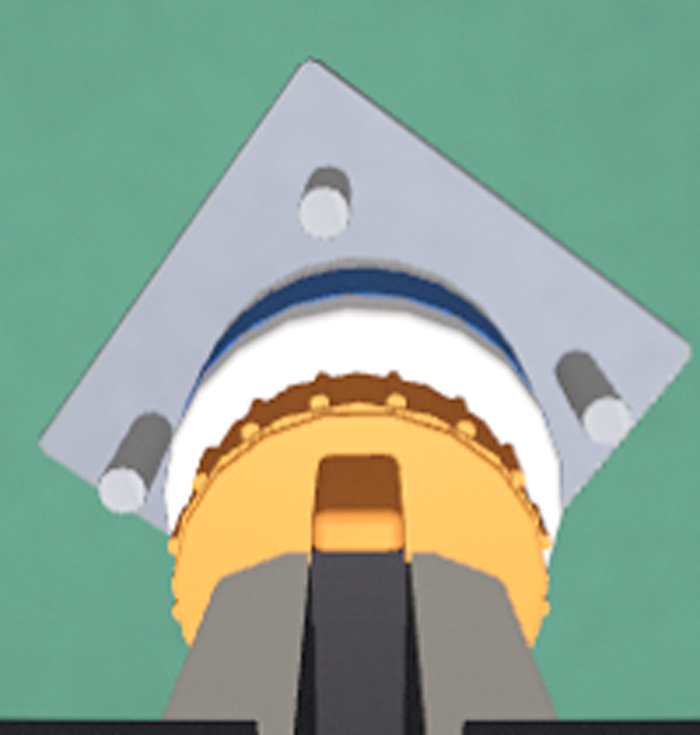

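View pics/s13.png

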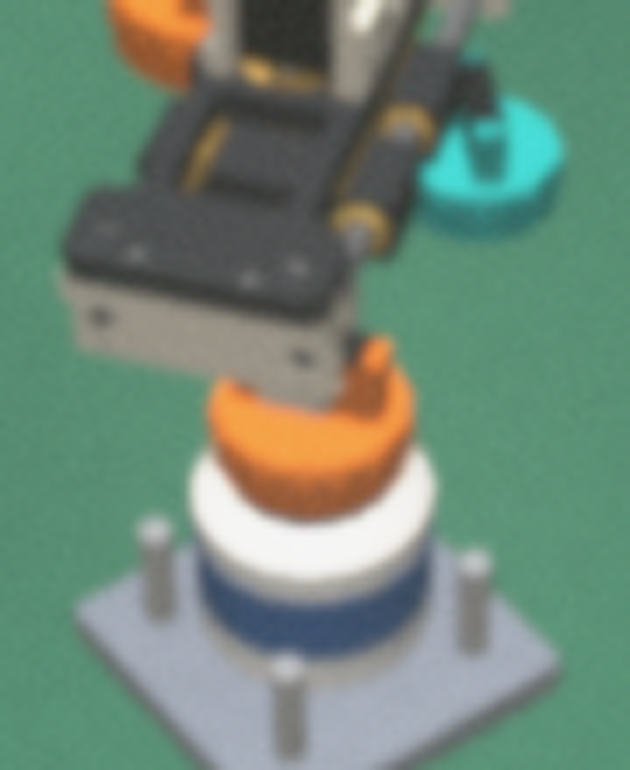

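Mz has risen steadily to about 0.25–0.3 N·m over the last 7°. The cap turned about 98° from the drop and came down about 3.5–4 mm, so it is at the end stop and home. I'll ease off the twist and the press, then let go.

```bash
python3 -m pendant '[{"tx":0,"ty":0,"tz":0,"ax":0,"ay":0,"az":-1,"gripper":0},{"tx":0,"ty":0,"tz":-0.04,"ax":0,"ay":0,"az":-2,"gripper":0},{"tx":0,"ty":0,"tz":-0.08,"ax":0,"ay":0,"az":-3,"gripper":0},{"tx":0,"ty":0,"tz":-0.12,"ax":0,"ay":0,"az":-4,"gripper":0},{"tx":0,"ty":0,"tz":-0.12,"ax":0,"ay":0,"az":-4.5,"gripper":0},{"tx":0,"ty":0,"tz":-0.12,"ax":0,"ay":0,"az":-4.5,"gripper":0}]'; python3 f.py
```

```text
t: 17.92
tool_pos: [0.5347, -0.0773, 0.0979]
orientation: [[0.925, -0.38, -0.0], [-0.38, -0.925, -0.0], [-0.0, 0.0, -1.0]]
ft_force: [0.8, -3.1, 1.9]
grip_width: 0.124
t 17.92 tcp [534.6838 -77.25    97.9342] yaw -22.35 j6 98.7 F [ 0.8207 -3.0912  1.8834] M [-0.7629 -0.0383  0.1169] toolF [ 1.9341  2.5474 -1.8833] rel.height~66.4 mm
```

```bash
python3 -m pendant '[{"tx":0.02,"ty":0.03,"tz":0,"ax":0,"ay":0,"az":-0.5,"gripper":0},{"tx":0.03,"ty":0.05,"tz":0,"ax":0,"ay":0,"az":-1,"gripper":0},{"tx":0.03,"ty":0.05,"tz":0,"ax":0,"ay":0,"az":-1,"gripper":0}]' 10; python3 f.py; python3 -m pendant '[{"tx":0,"ty":0,"tz":0,"ax":0,"ay":0,"az":0,"gripper":20},{"tx":0,"ty":0,"tz":0,"ax":0,"ay":0,"az":0,"gripper":30},{"tx":0,"ty":0,"tz":0,"ax":0,"ay":0,"az":0,"gripper":35},{"tx":0,"ty":0,"tz":0,"ax":0,"ay":0,"az":0,"gripper":35},{"tx":0,"ty":0,"tz":0,"ax":0,"ay":0,"az":0,"gripper":35}]' 10;  python3 f.py
```

```text
t: 18.17
tool_pos: [0.5347, -0.0774, 0.0978]
orientation: [[0.931, -0.364, -0.0], [-0.364, -0.931, 0.001], [-0.001, -0.0, -1.0]]
ft_force: [0.4, -1.4, 2.6]
grip_width: 0.127
t 18.17 tcp [534.6755 -77.372   97.8361] yaw -21.34 j6 97.6 F [ 0.3669 -1.4418  2.5549] M [-0.274   0.1086  0.0529] toolF [ 0.8648  1.2083 -2.5559] rel.height~66.8 mm
t: 18.58
tool_pos: [0.5347, -0.0775, 0.0978]
orientation: [[0.931, -0.365, -0.0], [-0.365, -0.931, 0.0], [-0.0, -0.0, -1.0]]
ft_force: [0.3, 0.2, -0.4]
grip_width: 0.345
t 18.58 tcp [534.6936 -77.529   97.8252] yaw -21.39 j6 97.7 F [ 0.2728  0.2089 -0.382 ] M [-0.0258  0.1593  0.0466] toolF [ 0.178  -0.2939  0.382 ] rel.height~65.3 mm
```

```bash
python3 -m pendant '[{"tx":0,"ty":0,"tz":-0.5,"ax":0,"ay":0,"az":0,"gripper":35},{"tx":0,"ty":0,"tz":-1.5,"ax":0,"ay":0,"az":0,"gripper":35},{"tx":0,"ty":0,"tz":-3,"ax":0,"ay":0,"az":0,"gripper":35},{"tx":0,"ty":0,"tz":-5,"ax":0,"ay":0,"az":0,"gripper":35},{"tx":0,"ty":0,"tz":-8,"ax":0,"ay":0,"az":0,"gripper":35},{"tx":0,"ty":0,"tz":-11,"ax":0,"ay":0,"az":0,"gripper":35},{"tx":0,"ty":0,"tz":-13,"ax":0,"ay":0,"az":0,"gripper":35},{"tx":0,"ty":0,"tz":-13,"ax":0,"ay":0,"az":0,"gripper":35},{"tx":0,"ty":0,"tz":-13,"ax":0,"ay":0,"az":0,"gripper":35}]'; python3 - <<'E'
from m import *
p=cams.camera('wrist'); save('w14.png',p['frame'])
for q in [(282,140),(282,150),(282,160)]: pass
u,v=np.meshgrid(np.arange(200,360,2),np.arange(80,260,2)); P=[]
for a,b in zip(u.ravel(),v.ravel()):
    z=p['z_map'][b,a]
    if z>0:
        o,r=ray(p,(a,b)); P.append(np.r_[o+r*z,p['frame'][b,a]])
P=np.array(P); og=(P[:,3]>180)&(P[:,5]<140)&(P[:,4]>110)
print('orange z pct',np.percentile(P[og,2],[5,25,50,75,95])*1000,'med xy',np.median(P[og,:2],0))
h,e=np.histogram(P[og,2]*1000,bins=np.arange(85,155,1)); print([(int(b),int(a)) for a,b in zip(h,e) if a>5])
p=cams.camera('side'); save('s14.png',p['frame'],(220,180,310,290),7)
E
```

```text
t: 19.33
tool_pos: [0.5361, -0.078, 0.2307]
orientation: [[0.931, -0.365, 0.004], [-0.365, -0.931, -0.001], [0.004, -0.001, -1.0]]
ft_force: [0.1, 0.3, -0.9]
grip_width: 0.353
orange z pct [114.5839 117.1198 117.7453 118.2249 141.7526] med xy [ 0.5381 -0.0811]
[(112, 6), (114, 10), (115, 6), (116, 86), (117, 297), (118, 168), (119, 16), (141, 13), (142, 17), (143, 11)]
```

View pics/w14.png

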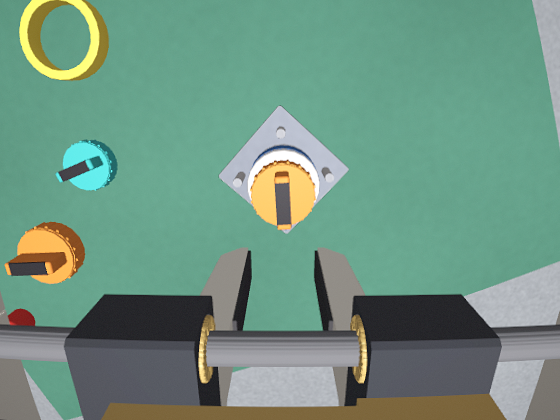

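View pics/s14.png

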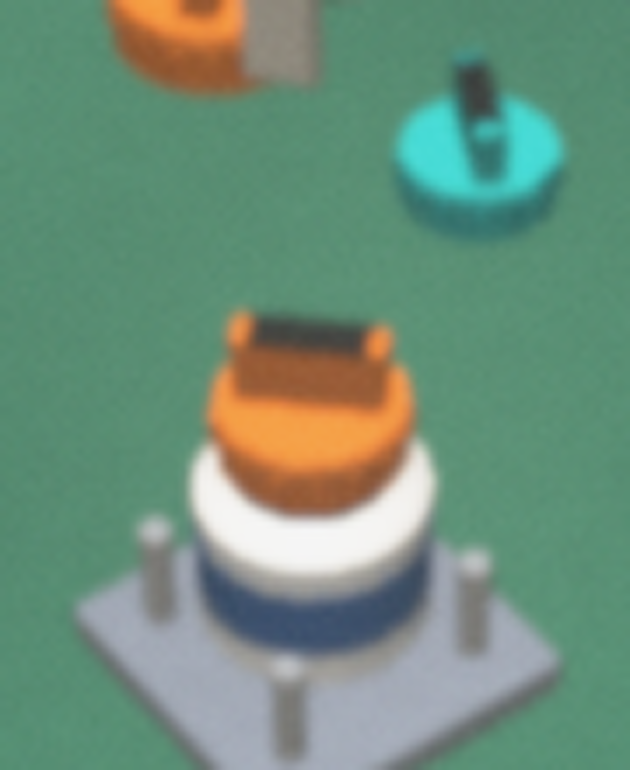

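The cap's top is measured at 117.7 mm (fully home should be 30+66.5+21 = 117.5) and the bar's top at about 142.5 mm (should be 142.5). It sits level on the jar at (283,190), the gripper is clear of it, and the neighbouring things visible look untouched. I'm handing in.

```bash
python3 -c "
from h import *
print(close_job())"
```

```text
the job is handed in; nothing more can be done
None
```

The small orange cap is screwed fully home on the white jar and the gripper has let go of it. I handed the job in at about 19.5 s of the 72 s allowed.

- **Picking up:** The first grasp closed just above the finger bar, because the real finger tips sit about 25 mm behind the reported TCP. The depth images showed this, so I went lower and gripped again, with the opening reading 11.7 mm on the 12 mm bar.
- **Setting down and threading:** I set the cap on the mouth at about 3.5 N. Within the first 10° of turning backwards it dropped about 7 mm, which matches falling from the high end of a flight into the thread, not just off a stop.
- **Screwing down:** I turned it clockwise at 3–5 N down-push. From about 95–98° the twist began to rise, and I stopped at about 105° with about 0.25–0.3 N·m. I then eased off the twist and press and let go.
- **Last checks:** The cap's flat top measured 117.7 mm above the bench, against 117.5 mm for fully home. The bar top measured about 142.5 mm, as expected. The cap is level and the arm is well clear. The tape and the other two caps look untouched in the last picture; the pots and brush cup were not in full view and I did not check them again.
- **Disagreements:** Heights worked out from the arm's readings ran about 0.5–0.7 mm lower than the listed heights, within the noise. The force readings wandered by up to about 1 N throughout.

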